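Tidy the toolbox and hold its lid at the gauge mark

ROBOT

A 6-joint arm with a two-finger parallel gripper is mounted at the origin on the work surface. World frame = base frame: x ahead of the robot, y to its left, z up, the work surface at z = 0. Lengths are in mm, angles in rad, forces in N, time in s.
With the tool pointing down it reaches from about 300 to 775 mm from the base axis. Payload 14.6 kg.
Tool frame: the origin (TCP) lies midway between the tips of the shut fingers; the grasp point (between the pads) lies 19 mm behind it; z points along the fingers, y is the direction in which the jaws open and shut (so a half turn about z gives the same grasp; the last joint's range is limited). The gripper opens to 94 mm and grips with 3 to 60 N. Pads are 16 mm wide; open, the fingers measure 119 mm over their backs; the gripper's body (75 mm by 177 mm) begins 78 mm behind the grasp point.
Start: joints at [1.115, 0.3, 1.521, -0, 1.321, -0.067], TCP at [208.49, 508.941, 205.446] pointing down, gripper open.
Joint ranges: [-3.03, 3.03], [-0.79, 2.21], [0.23, 2.52], [-1.04, 4.18], [0, 3.07], [-2.55, 2.55]. Speed limits (rad/s): [2.22, 2.22, 2.57, 3.14, 3.14, 3.14].

INTERFACE

Orientations are given as [roll, pitch, yaw] about the fixed x, y, z axes, in that order (R = Rz(yaw) Ry(pitch) Rx(roll)).
In Python, from cell import manip gives the robot as it stands.
- The arm moves only by the tool play_rows, never from a script. Its argument "commands" is a list of rows, each an object of numbers: "x", "y", "z": the shift along the tool's x, y, z in m; "wx", "wy", "wz": the turn, a rotation vector about the tool's x, y, z in degrees; "grip": the opening, from 0 (shut) to 1 (fully open). In form: [{"x": .., "y": .., "z": .., "wx": .., "wy": .., "wz": .., "grip": ..}, ...]. A call has 1 to 20 rows; each row shifts and turns the commanded pose from where the row before left it, along the tool's axes as they then stand; what a row does not reach is not made up. A row lasts 1/8 s, in which the tool goes at most 62.5 mm and 10.7 degrees, less where a joint would pass 70% of its speed; a pose out of reach is approached as far as the arm can. A call is refused whole if a number of a shift passes 0.0625 or a number of a turn 10.7, either way. A call with a gripper value outside its range is refused whole. The fingers move at their own pace and stop on an object; "squeeze" is the grip in N (left out, the last holds). Time passes only in rows, so rows that do not move let the fingers close. It gives the time, the measured TCP pose, the force and the opening at its end, in the units of the state.
- manip.read_state(): the state, without advancing time (a new reading comes with each control period).
- manip.camera(name): name is "side" or "top"; returns (picture, depth): 400x640x3 uint8, red, green, blue; 400x640 float32, mm along the optical axis (not along the pixel's ray), 0 where there is no reading.
- manip.camera_info(name): a dict with "intrinsics" (3x3 intrinsics, pixels), "camera_from_world" (4x4, takes a point from world to camera coordinates). Camera axes: x right, y up, looking along -z (the intrinsics and any distortion apply to the point x, -y, -z); pixel columns grow to the right and rows downward; lengths in mm; the calibration is good to about 2 mm. A picture is of the moment at which its call begins. camera_info takes no time and is no camera call.
- manip.sign_off(): hands the job in, once; it reports no verdict.
The state is a dict: "clock": time; "joints": joint angles; "qd": joint speeds; "effort": joint torques, N m; "eef_pos": TCP position; "eef_rot": TCP orientation; "wrist_force": force on the tool from outside, world axes, zero at the start; "moment": the same for the moment, N m; "finger_gap": finger opening in mm.
Only numpy, scipy, OpenCV 4.12 (cv2) and the standard library are available. Lean on these libraries where they do the work, as an engineer would, in place of code of your own. Each camera call takes 0.05 s, during which the arm holds its last target.

TASK

The red toolbox is getting a new lid stay. First put the loose hex nut and the loose round socket away in it, each in the compartment that already holds one of its kind; then swing the raised lid forward with the gripper, without letting it drop shut, until it lies parallel to the steel arm of the angle gauge on the side of the box, and finish still holding it there, steady, so that the stay can be fitted. Leave the gauge's setting and the other things on the bench alone.

Things in the scene. Friction and masses are not known exactly. Their poses are not given: they have to be found in the camera images.
- toolbox: open-topped red steel toolbox fixed to the bench, 200 mm (its x, front to back) x 220 mm (its y) x 65 mm high, walls 5 mm, inner floor 5 mm above the bench. A 5 mm wall along its x at y = 0, as high as the sides, splits it into two equal compartments (+y and -y, each about 190 x 102 mm inside). Origin: centre of its underside; x points away from the robot to the hinge side, y left, z up. Its place and yaw vary
- lid_hinge (a point): middle of the lid's hinge axis, which runs along the toolbox's y at its far edge: 100 mm behind the toolbox's origin and 70 mm above the bench
- lid (a joint): angle of the red lid, rad: 0 = shut, level over the box; 1.57 = upright; 1.85 = leaning back against its stop, where it starts. About 0.6 kg on a free-running hinge: left alone forward of upright it falls shut, behind upright it falls back on the stop
- lid_bar (a point): middle of the lid's pull bar: a round steel bar 14 mm thick and 100 mm long, parallel to the hinge and 235 mm from it, in the plane of the lid, carried by two 10 mm struts 45 mm either side of its middle; a 45 mm deep free gap lies between the bar and the edge of the lid panel (panel 220 mm wide, 6 mm thick). The bar turns with the lid. Axes are the lid's: x from bar to hinge, y along the bar
- gauge (a joint): angle of the gauge arm, rad, measured exactly like the angle of the lid, so the lid is at the mark when the two values are equal. Between 0.85 and 1.2; stiff, stays as set unless knocked
- gauge_tip (a point): pointed tip of the angle gauge's slim steel arm (14 mm wide, 6 mm thick, 140 mm from the hinge axis to the tip), which turns on the hinge axis on the toolbox's outer -y side, 122 mm to the right of the toolbox's middle. x axis from tip to hinge. It stands up beside the box, so parts must be lifted over it
- nut_mid (a point): centre of the loose big steel hex nut lying flat on the bench, 41 mm across flats, 24 mm high, about 0.18 kg; flats face its own +y and -y (and every 60 degrees). Left or right of the toolbox
- socket_mid (a point): centre of the loose round steel deep socket standing on the bench, 30 mm diameter, 55 mm tall, about 0.15 kg. On the other side of the toolbox from the nut
- stock_nut_mid (a point): centre of an identical hex nut already in the toolbox, in the far half of one compartment; it shows which compartment is for nuts (either one)
- stock_socket_mid (a point): centre of an identical socket standing in the toolbox, in the far half of the other compartment, the one for sockets
- jar: bystander, loose: glass screw-top jar, 68 mm across, 90 mm tall
- tin: bystander, loose: paint tin, 90 mm across, 110 mm tall
- tape: bystander, loose: black tape-measure case, 65 x 60 x 34 mm
- hammer: bystander, loose: hammer lying flat, origin near the middle of the handle
- screwdriver: bystander, loose: screwdriver lying flat, on the robot's near left
- offcut: bystander, loose: wooden offcut, 90 x 45 x 40 mm

How it is judged:
By the outcome, as a careful person would: the job done as asked, in the order asked, and still so for the second after the job is handed in, while the arm keeps its last pose, push and grip.
It also fails if it takes over 72 s, if anything falls off the work surface, if the arm or the gripper's body presses on something with over 40 N, if the wrist force passes 120 N, or if a joint passes its speed limit or range.

## Working session

There is one attempt and no reset: what is moved stays moved. The work goes in short steps, Python scripts to look and compute and a tool call to move; the robot and the scene stay as the last step left them, time stands still between calls to the robot, and variables do not carry over. Pictures are saved under pics/ and viewed, and the job is handed in when it is done.

Besides the shell and the picture viewer there is one more tool, called after "Request:" in YAML: its name, and indented under it one key for each argument. play_rows: Moves the arm, as the interface text tells. Its arguments: {"type":"object","properties":{"commands":{"type":"array"},"squeeze":{"type":"number"}},"required":["commands"]}

```bash
ls -la; mkdir -p pics; cat > h.py <<'E'
import numpy as np, cv2
from cell import manip
def info(n):
    i=manip.camera_info(n); return i, np.array(i["intrinsics"]), np.array(i["camera_from_world"])
def shot(n,tag):
    p,d=manip.camera(n); p=np.array(p); d=np.array(d)
    np.savez_compressed(f"pics/{tag}_{n}.npz",p=p,d=d)
    cv2.imwrite(f"pics/{tag}_{n}.png",cv2.cvtColor(p,cv2.COLOR_RGB2BGR)); return p,d
def load(n,tag):
    z=np.load(f"pics/{tag}_{n}.npz"); return z["p"],z["d"]
def cloud(n,d):
    i,K,T=info(n); v,u=np.mgrid[:d.shape[0],:d.shape[1]]
    pc=np.stack([(u-K[0,2])/K[0,0]*d,-(v-K[1,2])/K[1,1]*d,-d],-1)
    Ti=np.linalg.inv(T); w=pc@Ti[:3,:3].T+Ti[:3,3]; w[d<=0]=np.nan; return w
def ray(n,u,v):
    i,K,T=info(n); Ti=np.linalg.inv(T)
    d=Ti[:3,:3]@np.array([(u-K[0,2])/K[0,0],-(v-K[1,2])/K[1,1],-1]); return Ti[:3,3],d
def onplane(n,u,v,z):
    o,d=ray(n,u,v); return o+d*(z-o[2])/d[2]
def proj(n,P):
    i,K,T=info(n); P=np.atleast_2d(P); c=P@T[:3,:3].T+T[:3,3]
    return np.stack([K[0,0]*c[:,0]/-c[:,2]+K[0,2],K[1,1]*-c[:,1]/-c[:,2]+K[1,2]],-1)
E
python3 - <<'E'
from h import *
s=manip.read_state()
for k,v in s.items(): print(k,np.round(v,3))
for n in("side","top"):
    i,K,T=info(n); print(n,i.keys(),K.round(2).tolist(),np.linalg.inv(T).round(3).tolist()); shot(n,"a")
E
```

```text
total 12
drwxr-xr-x  3 agent agent 4096 Dec  7 15:36 .
drwxr-xr-x 23 root  root  4096 Dec  7 15:36 ..
drwxr-xr-x  2 agent agent 4096 Dec  7 15:36 pics
clock 0.0
joints [ 1.115  0.3    1.522  0.     1.321 -0.067]
qd [-0.     0.001 -0.001 -0.     0.001  0.001]
effort [-0.0000e+00 -5.3182e+01 -3.5273e+01  7.1000e-02  2.5000e-02 -0.0000e+00]
eef_pos [208.363 508.727 204.879]
eef_rot [-3.14  -0.     2.753]
wrist_force [-0.611  0.502 -0.329]
moment [ 0.015 -0.011  0.013]
finger_gap 93.869
side dict_keys(['intrinsics', 'camera_from_world']) [[482.8, 0.0, 326.13], [0.0, 482.8, 197.98], [0.0, 0.0, 1.0]] [[-0.904, 0.213, -0.37, -110.624], [-0.427, -0.478, 0.767, 1341.811], [-0.014, 0.852, 0.523, 986.534], [0.0, 0.0, 0.0, 1.0]]
top dict_keys(['intrinsics', 'camera_from_world']) [[447.76, 0.0, 312.87], [0.0, 447.76, 198.85], [0.0, 0.0, 1.0]] [[0.019, 0.996, -0.091, 405.266], [-1.0, 0.019, 0.005, -12.209], [0.007, 0.091, 0.996, 1391.645], [0.0, 0.0, 0.0, 1.0]]
```

View pics/a_side.png

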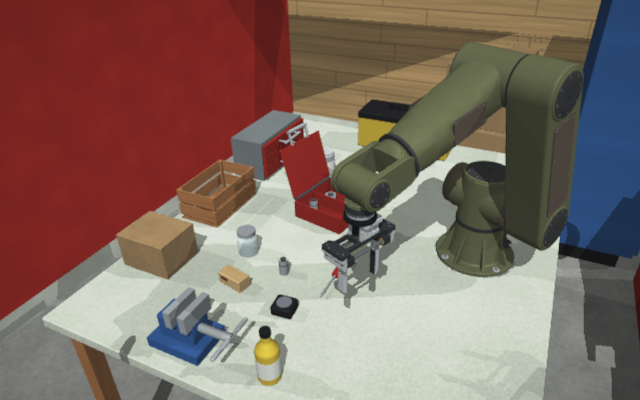

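View pics/a_top.png

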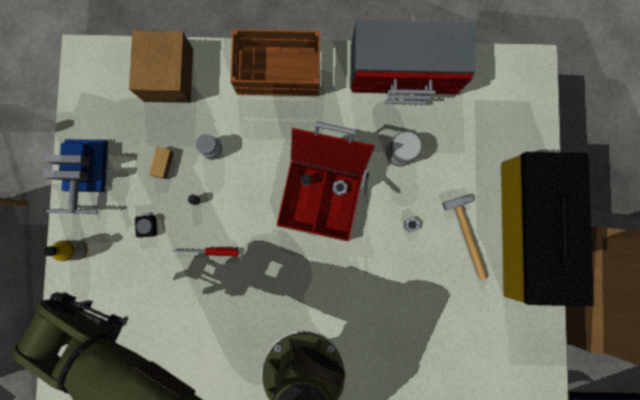

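```bash
python3 - <<'E'
from h import *
p,d=load("top","a"); 
c=p[100:260,170:450]; cv2.imwrite("pics/a_topcrop.png",cv2.cvtColor(cv2.resize(c,None,fx=2.8,fy=2.8,interpolation=cv2.INTER_CUBIC),cv2.COLOR_RGB2BGR))
p2,d2=load("side","a")
c=p2[110:300,200:400]; cv2.imwrite("pics/a_sidecrop.png",cv2.cvtColor(cv2.resize(c,None,fx=3,fy=3,interpolation=cv2.INTER_CUBIC),cv2.COLOR_RGB2BGR))
w=cloud("top",d); 
for n,(u,v) in dict(sock=(194,199),nut=(413,224),snut=(341,187),ssock=(306,180),bench=(250,290),gauge=(367,180),bar=(335,129),floor=(300,215)).items(): print(n,w[v,u].round(1))
ws=cloud("side",d2)
print("bench side",ws[300,420].round(1), ws[220,310].round(1))
E
```

```text
sock [521.1 340.   40.5]
nut [ 458.7 -326.7   25. ]
snut [ 568.1 -105.3   25.5]
ssock [582.7   2.3  62.2]
bench [249.  166.8   5.9]
gauge [ 594.5 -188.     1.9]
bar [680.1 -69.8 300.1]
floor [480.8  19.4   2.6]
bench side [ 98.8 293.   -1.7] [572.9  62.9   4.2]
```

View pics/a_topcrop.png

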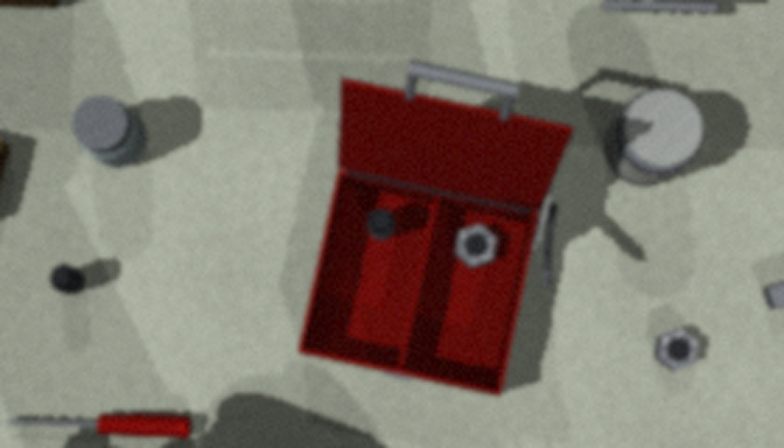

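View pics/a_sidecrop.png

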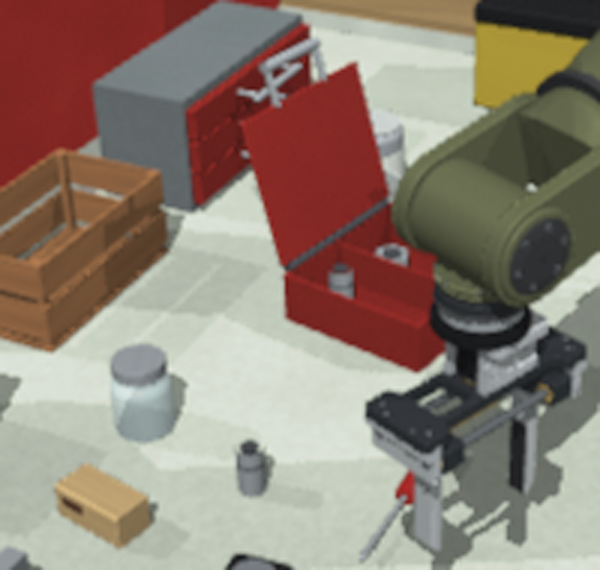

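```bash
python3 - <<'E'
from h import *
p,d=load("top","a"); w=cloud("top",d).astype(float)
P=p.astype(int)
red=((P[...,0]>60)&(P[...,0]>2.2*P[...,1])&(P[...,0]>2*P[...,2])).astype(np.uint8); 
m=np.zeros_like(red); m[115:250,270:385]=red[115:250,270:385]
m=cv2.morphologyEx(m,cv2.MORPH_CLOSE,np.ones((5,5)))
cs,_=cv2.findContours(m,cv2.RETR_EXTERNAL,cv2.CHAIN_APPROX_NONE); c=max(cs,key=cv2.contourArea)[:,0,:].astype(float)
print(cv2.approxPolyDP(c.astype(np.int32),3,True)[:,0].tolist())
# front edge & left edge & right edge line fits on contour
def seg(a,b,tol=3):
    a=np.array(a,float);b=np.array(b,float);t=(b-a)/np.linalg.norm(b-a);n=np.array([-t[1],t[0]]);r=c-a
    L=np.linalg.norm(b-a); k=(abs(r@n)<tol)&(r@t>0.12*L)&(r@t<0.88*L)
    vx,vy,x0,y0=cv2.fitLine(c[k].astype(np.float32),cv2.DIST_HUBER,0,.01,.01).ravel(); return np.array([x0,y0]),np.array([vx,vy])
def X(l,k):
    s=np.linalg.solve(np.stack([l[1],-k[1]],1),k[0]-l[0]); return l[0]+s[0]*l[1]
FL=(277.5,225.5);FR=(348.5,240);BL=(292,163);BR=(359.5,176)
f=seg(FL,FR);l=seg(FL,BL);r=seg(FR,BR)
a,b=X(f,l),X(f,r); print("corners px",a,b)
A=onplane("top",*a,65);B=onplane("top",*b,65); print(A,B,np.linalg.norm(A-B))
for s_,nm in((l,"l"),(r,"r"),(f,"f")):
    q=onplane("top",*(s_[0]),65);q2=onplane("top",*(s_[0]+s_[1]*30),65); e=q2-q; print(nm,np.degrees(np.arctan2(e[1],e[0])))
for u0,v0 in((194,199),(413,224),(341,187),(306,180)):
    ww=w[v0-14:v0+15,u0-14:u0+15]; z=ww[...,2]; print(u0,v0,"zmax",np.nanpercentile(z,[50,90,95,98]))
    print(z[::2,::2].round(0).astype(int)[:, :])
E
```

```text
[[293, 129], [292, 161], [278, 225], [348, 239], [361, 173], [373, 145]]
corners px [277.09064 224.53522] [347.77393 239.78192]
[447.93010566  85.07656168  65.        ] [ 406.91972079 -124.61028651   65.        ] 213.65960304532686
l -11.33013207316244
r -11.058384368478519
f -101.06615390751075
194 199 zmax [-0.18529007 29.61398394 49.95820489 55.42795279]
[[ 2  2  6 -3  0  5  0 -3  1 -1  1  6  2  0 -2]
 [ 4 -1 -1 -3 -1 -3  0  1 -2  1 -5 -2 -2  1  2]
 [-5 -2 -7  3 -3 -4 -1 -1  4  6  2 -7  3 -3  2]
 [ 2  1 -3  5  6 -1  1 -3 -2 -4  4 -2  1  2 -1]
 [-4  0 -1 -3 -3 -2 -8 -3  7 -1  0 -3  1  0 -3]
 [ 1 -1  1 -3  1 53 38 36 27 -2 -2 -2 -4 -2  3]
 [-1  2  1 -4 53 56 59 39 46 13  1 -3 -4  2  3]
 [ 4  4 -3  1 52 56 54 40 48 22 -3 -3  5 -5 -4]
 [-3  6  0  1 36 53 40 40 40 15  1 -1  3  1 -1]
 [-4 -2  1  0  1 52 51 39 19  0  3 -1  1 -1  3]
 [-5 -3 -3 -1 -1  0 -3  0 -2  2  0 -3 -4 -3 -3]
 [ 0 -3  0  5 -1  0  2  1  0  3  1 -1 -2  4  1]
 [ 1 -5 -1  1  3 -1 -2  1  4 -1 -4 -2 -4 -1 -3]
 [-3 -1  0  0 -2 -2 -1 -3  1  1  1 -1 -1 -1  1]
 [-2 -1 -2 -3 -4 -1  0  4 -6 -1 -5  2 -1 -2 -1]]
413 224 zmax [ 0.37
[... 10258 characters left out ...]
        9                    8                   -1
                     2                    3                    2
                     4                   -1                    4
                     3                    4                    4
                     4                    3                   52]
 [                   5                   -3                    5
                     4                    0                    4
                     3                    6                    7
                     5                    4                    4
                     5                    3                   58]]<stdin>:24: RuntimeWarning: invalid value encountered in cast
```

```bash
python3 - <<'E'
from h import *
p,d=load("top","a"); w=cloud("top",d); p2,d2=load("side","a"); ws=cloud("side",d2)
c0=np.array([520,340])
for nm,W,n in(("top",w,"top"),("side",ws,"side")):
    k=(np.hypot(W[...,0]-c0[0],W[...,1]-c0[1])<35)&(W[...,2]>10)&(W[...,2]<70)
    q=W[k]; v,u=np.nonzero(k); print(nm,k.sum(),"min",q.min(0).round(1),"max",q.max(0).round(1),"uv",u.min(),u.max(),v.min(),v.max())
    for lo,hi in((10,25),(25,40),(40,52),(52,62)):
        g=q[(q[:,2]>=lo)&(q[:,2]<hi)]
        if len(g)>4: print(lo,len(g),g.mean(0).round(1),g.min(0).round(1),g.max(0).round(1))
# two view: top-face centre / axis : silhouette column in side
k=(np.hypot(w[...,0]-458.7,w[...,1]+326.7)<32)&(w[...,2]>13); v,u=np.nonzero(k)
xy=np.array([onplane("top",a,b,24)[:2] for a,b in zip(u,v)]); m=xy.mean(0); print("nut",m.round(1),w[k][:,2].mean().round(1),k.sum())
hull=cv2.convexHull(xy.astype(np.float32))[:,0]
for a in range(0,60,5):
    ws_=[]
    for j in range(3):
        t=np.radians(a+60*j); pr=xy@np.array([np.cos(t),np.sin(t)]); ws_.append(np.ptp(pr))
    print(a,np.round(ws_,1),np.mean(ws_).round(1))
# moment angle: 6-fold
r=xy-m; th=np.arctan2(r[:,1],r[:,0]); rr=np.hypot(*r.T); s=(rr**6*np.exp(6j*th)).sum(); print("vertex dir",np.degrees(np.angle(s))/6, abs(s)/(rr**6).sum())
E
```

```text
top 103 min [507.6 331.9  10.1] max [537.1 363.8  59.5] uv 187 199 194 204
10 16 [517.4 337.2  16.1] [507.6 332.   10.1] [532.3 349.1  24.9]
25 29 [523.8 342.7  35.6] [509.1 332.3  26.8] [537.1 363.8  39.9]
40 23 [520.3 342.2  45.5] [508.  331.9  40.3] [536.2 361.1  51.9]
52 35 [521.4 345.7  55.3] [507.8 333.2  52.1] [531.8 355.   59.5]
side 133 min [502.5 335.3  10.1] max [530.9 365.3  58.7] uv 279 288 256 272
10 35 [514.  356.9  17.9] [504.2 344.5  10.1] [530.9 363.7  24.8]
25 41 [515.4 353.8  33.3] [502.5 335.3  26.7] [530.5 364.3  39.7]
40 32 [514.5 355.9  46.2] [504.3 340.9  40.2] [529.2 365.3  51.3]
52 25 [518.3 349.5  54.6] [504.1 336.4  52.2] [527.4 362.7  58.7]
nut [ 458.4 -321.5] 23.6 167
0 [43.  45.2 46.7] 44.9
5 [42.8 44.6 46.1] 44.5
10 [42.6 43.6 45.1] 43.8
15 [42.  43.  43.8] 42.9
20 [41.3 42.6 42.5] 42.1
25 [41.6 42.9 42.3] 42.2
30 [42.7 42.9 43.4] 43.0
35 [43.8 44.4 44.2] 44.1
40 [44.5 45.5 44.6] 44.9
45 [44.9 46.4 44.7] 45.3
50 [45.3 46.8 44.5] 45.5
55 [45.4 46.9 43.9] 45.4
vertex dir -9.02559451857544 0.2581423949455173
```

```bash
cat >> h.py <<'E'
from scipy.spatial.transform import Rotation as Rn
def rot(): return Rn.from_euler("xyz",manip.read_state()["eef_rot"])
def delta(P,R=None,pos=None):
    s=manip.read_state(); R=R or rot(); pos=s["eef_pos"] if pos is None else pos
    return R.inv().apply(np.array(P)-np.array(pos))/1000
def down(yawdeg): return Rn.from_euler("xyz",[np.pi,0,np.radians(yawdeg)])
E
python3 - <<'E'
from h import *
s=manip.read_state();print(np.degrees(s["eef_rot"]))
print(delta([519,348,110],down(157.7-34)))
E
```

```text
[-1.79939967e+02 -3.39461686e-03  1.57721381e+02]
[-0.30605983  0.16922008  0.09493554]
```

Request:
play_rows:
  commands:
    - {"wz": 8.5}
    - {"wz": 8.5}
    - {"wz": 8.5}
    - {"wz": 8.5}

```text
$.commands[0]: bad value
```

Request:
play_rows:
  commands:
    - {"x": 0,"y": 0,"z": 0,"wx": 0,"wy": 0,"wz": 8.5,"grip": 1}
    - {"x": 0,"y": 0,"z": 0,"wx": 0,"wy": 0,"wz": 8.5,"grip": 1}
    - {"x": 0,"y": 0,"z": 0,"wx": 0,"wy": 0,"wz": 8.5,"grip": 1}
    - {"x": 0,"y": 0,"z": 0,"wx": 0,"wy": 0,"wz": 8.5,"grip": 1}

```text
clock: 0.6
eef_pos: [208.4, 508.8, 205.1]
eef_rot: [-3.141, 0.0, 2.154]
wrist_force: [0.7, -0.4, -0.4]
finger_gap: 94.1
```

Request:
play_rows:
  commands:
    - {"x": -0.038,"y": 0.021,"z": 0.012,"wx": 0,"wy": 0,"wz": 0,"grip": 1}
    - {"x": -0.038,"y": 0.021,"z": 0.012,"wx": 0,"wy": 0,"wz": 0,"grip": 1}
    - {"x": -0.038,"y": 0.021,"z": 0.012,"wx": 0,"wy": 0,"wz": 0,"grip": 1}
    - {"x": -0.038,"y": 0.021,"z": 0.012,"wx": 0,"wy": 0,"wz": 0,"grip": 1}
    - {"x": -0.038,"y": 0.021,"z": 0.012,"wx": 0,"wy": 0,"wz": 0,"grip": 1}
    - {"x": -0.038,"y": 0.021,"z": 0.012,"wx": 0,"wy": 0,"wz": 0,"grip": 1}
    - {"x": -0.038,"y": 0.021,"z": 0.012,"wx": 0,"wy": 0,"wz": 0,"grip": 1}
    - {"x": -0.038,"y": 0.021,"z": 0.012,"wx": 0,"wy": 0,"wz": 0,"grip": 1}
    - {"x": 0,"y": 0,"z": 0,"wx": 0,"wy": 0,"wz": 0,"grip": 1}

```text
clock: 1.72
eef_pos: [518.4, 347.4, 107.7]
eef_rot: [-3.139, 0.0, 2.156]
wrist_force: [-0.6, 0.4, 0.1]
finger_gap: 94.0
```

```bash
python3 - <<'E'
from h import *
s=manip.read_state();print(s["clock"],s["eef_pos"],np.degrees(s["eef_rot"]))
print(delta([519,348,14]))
for n in("side","top"):
    p,d=shot(n,"b")
p,d=load("side","b"); cv2.imwrite("pics/b_sidecrop.png",cv2.cvtColor(cv2.resize(p[110:310,200:400],None,fx=3,fy=3,interpolation=cv2.INTER_CUBIC),cv2.COLOR_RGB2BGR))
print(proj("side",s["eef_pos"]))
E
```

```text
1.725 [518.38322458 347.3713332  107.68859863] [-1.79860277e+02  5.19060342e-03  1.23548077e+02]
[0.00019158 0.00108993 0.0936862 ]
[[282.35898074 244.1720154 ]]
```

View pics/b_sidecrop.png

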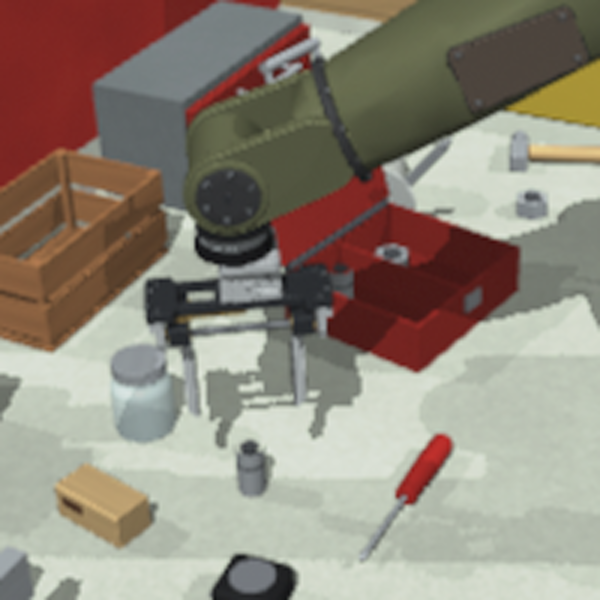

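Request:
play_rows:
  commands:
    - {"x": 0,"y": 0,"z": 0.03,"wx": 0,"wy": 0,"wz": 0,"grip": 1}
    - {"x": 0,"y": 0,"z": 0.03,"wx": 0,"wy": 0,"wz": 0,"grip": 1}
    - {"x": 0,"y": 0,"z": 0.025,"wx": 0,"wy": 0,"wz": 0,"grip": 1}
    - {"x": 0,"y": 0,"z": 0.013,"wx": 0,"wy": 0,"wz": 0,"grip": 1}
    - {"x": 0,"y": 0,"z": 0,"wx": 0,"wy": 0,"wz": 0,"grip": 0}
    - {"x": 0,"y": 0,"z": 0,"wx": 0,"wy": 0,"wz": 0,"grip": 0}
    - {"x": 0,"y": 0,"z": 0,"wx": 0,"wy": 0,"wz": 0,"grip": 0}
    - {"x": 0,"y": 0,"z": 0,"wx": 0,"wy": 0,"wz": 0,"grip": 0}
  squeeze: 25

```text
clock: 2.82
eef_pos: [517.2, 349.5, 12.0]
eef_rot: [3.141, 0.0, 2.159]
wrist_force: [0.1, 0.7, 0.7]
finger_gap: 57.5
```

```bash
python3 - <<'E'
from h import *
p,d=load("side","b"); w=cloud("side",d)
k=(np.hypot(w[...,0]-458.6,w[...,1]+323)<35)&(w[...,2]>10); v,u=np.nonzero(k); q=w[k]; print("nut side",k.sum(),q.mean(0),q.min(0),q.max(0),u.min(),u.max(),v.min(),v.max())
t=q[q[:,2]>20]; print(t.mean(0),t.min(0),t.max(0))
yaw=np.radians(-11.1); O=np.array([524,-38.8]); ex=np.array([np.cos(yaw),np.sin(yaw)]); ey=np.array([-ex[1],ex[0]])
def tb(x,y,z): return np.r_[O+x*ex+y*ey,z]
for c in((-100,110,65),(-100,-110,65),(100,-110,65),(-100,110,0)): print(c,proj("side",tb(*c)).round(1),proj("top",tb(*c)).round(1))
c=p[150:250,290:390]; cv2.imwrite("pics/b_c2.png",cv2.cvtColor(cv2.resize(c,None,fx=6,fy=6,interpolation=cv2.INTER_CUBIC),cv2.COLOR_RGB2BGR))
E
```

```text
nut side 67 [ 452.78114689 -315.50218751   20.82156548] [ 431.80294945 -342.87921911   10.06668562] [ 474.58962611 -292.51437196   27.36865717] 373 382 173 180
[ 455.07770123 -318.78997591   23.2974013 ] [ 432.33079419 -342.87921911   20.02196064] [ 474.58962611 -292.51437196   27.36865717]
(-100, 110, 65) [[338.9 217.6]] [[276.  224.8]]
(-100, -110, 65) [[372.8 190.7]] [[348.7 240.6]]
(100, -110, 65) [[329.5 175.8]] [[362.3 174.9]]
(-100, 110, 0) [[338.9 233. ]] [[277.5 225.5]]
```

View pics/b_c2.png

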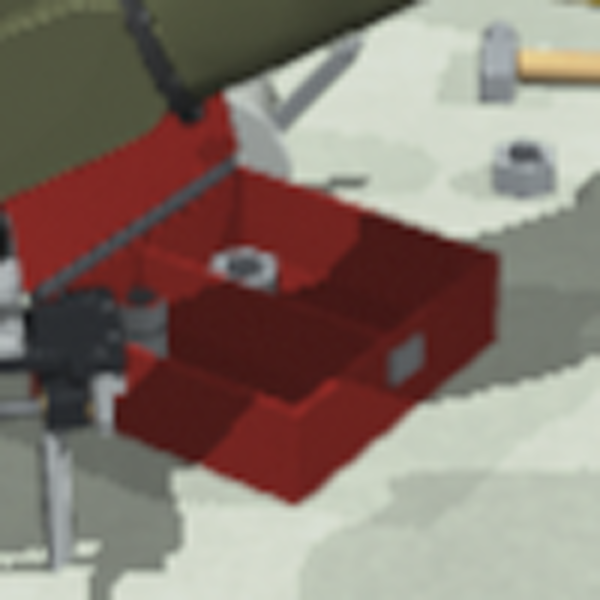

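Request:
play_rows:
  commands:
    - {"x": 0,"y": 0,"z": 0,"wx": 0,"wy": 0,"wz": 0,"grip": 0}
    - {"x": 0,"y": 0,"z": 0,"wx": 0,"wy": 0,"wz": 0,"grip": 0}
    - {"x": 0,"y": 0,"z": 0,"wx": 0,"wy": 0,"wz": 0,"grip": 0}
    - {"x": 0,"y": 0,"z": 0,"wx": 0,"wy": 0,"wz": 0,"grip": 0}
    - {"x": 0,"y": 0,"z": 0,"wx": 0,"wy": 0,"wz": 0,"grip": 0}
    - {"x": 0,"y": 0,"z": 0,"wx": 0,"wy": 0,"wz": 0,"grip": 0}
  squeeze: 25

```text
clock: 3.58
eef_pos: [517.1, 349.4, 11.5]
eef_rot: [3.141, 0.0, 2.159]
wrist_force: [0.4, 0.2, 0.4]
finger_gap: 28.6
```

Request:
play_rows:
  commands:
    - {"x": 0,"y": 0,"z": -0.02,"wx": 0,"wy": 0,"wz": 0,"grip": 0}
    - {"x": 0,"y": 0,"z": -0.04,"wx": 0,"wy": 0,"wz": 0,"grip": 0}
    - {"x": 0,"y": 0,"z": -0.04,"wx": 0,"wy": 0,"wz": 0,"grip": 0}
    - {"x": 0,"y": 0,"z": -0.03,"wx": 0,"wy": 0,"wz": 0,"grip": 0}
    - {"x": 0,"y": 0,"z": -0.01,"wx": 0,"wy": 0,"wz": 0,"grip": 0}

```text
clock: 4.2
eef_pos: [517.5, 349.7, 154.4]
eef_rot: [3.138, 0.0, 2.159]
wrist_force: [-0.6, 0.9, -1.6]
finger_gap: 29.0
```

```bash
python3 - <<'E'
from h import *
s=manip.read_state();print(s["clock"],s["eef_pos"],np.degrees(s["eef_rot"]),s["finger_gap"],s["wrist_force"])
p,d=shot("side","c"); u,v=proj("side",s["eef_pos"])[0].astype(int)
cv2.imwrite("pics/c_crop.png",cv2.cvtColor(cv2.resize(p[v-50:v+50,u-50:u+50],None,fx=6,fy=6,interpolation=cv2.INTER_CUBIC),cv2.COLOR_RGB2BGR))
E
```

```text
4.2 [517.46245501 349.68189482 154.36515429] [1.79800026e+02 1.00699931e-02 1.23723439e+02] 29.027556254142727 [-0.60049259  0.88728367 -1.62018246]
```

View pics/c_crop.png

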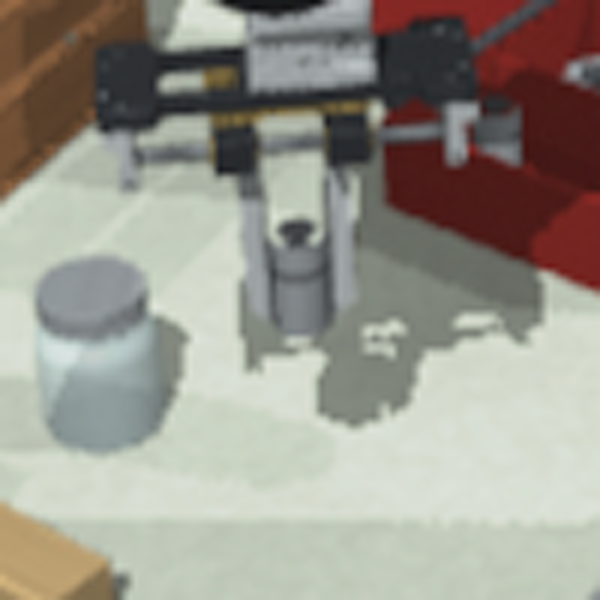

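Request:
play_rows:
  commands:
    - {"x": 0,"y": 0,"z": 0,"wx": 0,"wy": 0,"wz": 9,"grip": 0}
    - {"x": 0,"y": 0,"z": 0,"wx": 0,"wy": 0,"wz": 9,"grip": 0}
    - {"x": 0,"y": 0,"z": 0,"wx": 0,"wy": 0,"wz": 9,"grip": 0}
    - {"x": 0,"y": 0,"z": 0,"wx": 0,"wy": 0,"wz": 9,"grip": 0}
    - {"x": 0,"y": 0,"z": 0,"wx": 0,"wy": 0,"wz": 9,"grip": 0}
    - {"x": -0.025,"y": 0.004,"z": 0,"wx": 0,"wy": 0,"wz": 0,"grip": 0}
    - {"x": -0.045,"y": 0.005,"z": 0,"wx": 0,"wy": 0,"wz": 0,"grip": 0}
    - {"x": -0.045,"y": 0.005,"z": 0,"wx": 0,"wy": 0,"wz": 0,"grip": 0}
    - {"x": -0.045,"y": 0.005,"z": 0,"wx": 0,"wy": 0,"wz": 0,"grip": 0}
    - {"x": -0.045,"y": 0.005,"z": 0,"wx": 0,"wy": 0,"wz": 0,"grip": 0}
    - {"x": -0.045,"y": 0.005,"z": 0,"wx": 0,"wy": 0,"wz": 0,"grip": 0}
    - {"x": -0.045,"y": 0.005,"z": 0,"wx": 0,"wy": 0,"wz": 0,"grip": 0}
    - {"x": -0.032,"y": 0.003,"z": 0,"wx": 0,"wy": 0,"wz": 0,"grip": 0}
    - {"x": 0,"y": 0,"z": 0,"wx": 0,"wy": 0,"wz": 0,"grip": 0}
    - {"x": 0,"y": 0,"z": 0,"wx": 0,"wy": 0,"wz": 0,"grip": 0}

```text
clock: 6.12
eef_pos: [489.1, 21.9, 150.9]
eef_rot: [-3.141, -0.0, 1.374]
wrist_force: [-0.2, 0.5, -1.8]
finger_gap: 28.8
```

```bash
python3 - <<'E'
from h import *
s=manip.read_state();print(s["clock"],s["eef_pos"],np.degrees(s["eef_rot"]),s["finger_gap"],s["wrist_force"])
print(delta([490,21.9,18]))
p,d=shot("side","d")
cv2.imwrite("pics/d_crop.png",cv2.cvtColor(cv2.resize(p[110:260,250:400],None,fx=4,fy=4,interpolation=cv2.INTER_CUBIC),cv2.COLOR_RGB2BGR))
E
```

```text
6.125 [489.09744283  21.88141085 150.9220556 ] [-1.79939875e+02 -7.60901465e-04  7.87168396e+01] 28.808839067028547 [-0.1723375   0.49974526 -1.78772302]
[0.00019306 0.00102096 0.13292106]
```

View pics/d_crop.png

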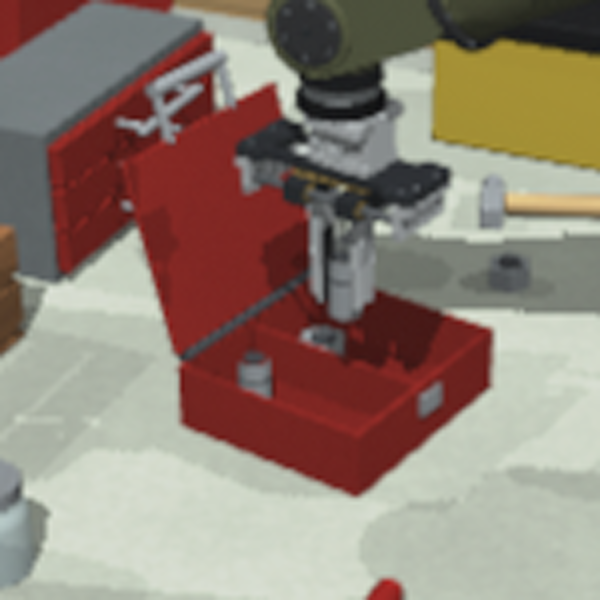

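Request:
play_rows:
  commands:
    - {"x": 0,"y": 0,"z": 0.025,"wx": 0,"wy": 0,"wz": 0,"grip": 0}
    - {"x": 0,"y": 0,"z": 0.04,"wx": 0,"wy": 0,"wz": 0,"grip": 0}
    - {"x": 0,"y": 0,"z": 0.035,"wx": 0,"wy": 0,"wz": 0,"grip": 0}
    - {"x": 0,"y": 0,"z": 0.02,"wx": 0,"wy": 0,"wz": 0,"grip": 0}
    - {"x": 0,"y": 0,"z": 0.006,"wx": 0,"wy": 0,"wz": 0,"grip": 0}
    - {"x": 0,"y": 0,"z": 0,"wx": 0,"wy": 0,"wz": 0,"grip": 0}
    - {"x": 0,"y": 0,"z": 0,"wx": 0,"wy": 0,"wz": 0,"grip": 0}

```text
clock: 7.05
eef_pos: [489.9, 21.6, 26.3]
eef_rot: [3.14, -0.0, 1.374]
wrist_force: [0.0, 0.0, -2.1]
finger_gap: 28.4
```

Request:
play_rows:
  commands:
    - {"x": 0,"y": 0,"z": 0.005,"wx": 0,"wy": 0,"wz": 0,"grip": 0}
    - {"x": 0,"y": 0,"z": 0.002,"wx": 0,"wy": 0,"wz": 0,"grip": 0}
    - {"x": 0,"y": 0,"z": 0,"wx": 0,"wy": 0,"wz": 0,"grip": 0}

```text
clock: 7.42
eef_pos: [489.3, 21.4, 18.3]
eef_rot: [-3.141, 0.0, 1.374]
wrist_force: [-0.1, 0.6, -2.3]
finger_gap: 28.6
```

Request:
play_rows:
  commands:
    - {"x": 0,"y": 0,"z": 0.001,"wx": 0,"wy": 0,"wz": 0,"grip": 0}
    - {"x": 0,"y": 0,"z": 0.001,"wx": 0,"wy": 0,"wz": 0,"grip": 0}
    - {"x": 0,"y": 0,"z": 0,"wx": 0,"wy": 0,"wz": 0,"grip": 0}

```text
clock: 7.8
eef_pos: [489.4, 21.4, 16.5]
eef_rot: [3.142, 0.0, 1.374]
wrist_force: [-0.4, 0.1, -0.9]
finger_gap: 29.0
```

Request:
play_rows:
  commands:
    - {"x": 0,"y": 0,"z": 0,"wx": 0,"wy": 0,"wz": 0,"grip": 0.55}
    - {"x": 0,"y": 0,"z": 0,"wx": 0,"wy": 0,"wz": 0,"grip": 0.55}
    - {"x": 0,"y": 0,"z": 0,"wx": 0,"wy": 0,"wz": 0,"grip": 0.55}
    - {"x": 0,"y": 0,"z": 0,"wx": 0,"wy": 0,"wz": 0,"grip": 0.55}
    - {"x": 0,"y": 0,"z": -0.02,"wx": 0,"wy": 0,"wz": 0,"grip": 0.55}
    - {"x": 0,"y": 0,"z": -0.04,"wx": 0,"wy": 0,"wz": 0,"grip": 0.55}
    - {"x": 0,"y": 0,"z": -0.04,"wx": 0,"wy": 0,"wz": 0,"grip": 0.55}
    - {"x": 0,"y": 0,"z": -0.04,"wx": 0,"wy": 0,"wz": 0,"grip": 0.7}
    - {"x": 0,"y": 0,"z": -0.04,"wx": 0,"wy": 0,"wz": 0,"grip": 0.7}
    - {"x": 0,"y": 0,"z": -0.02,"wx": 0,"wy": 0,"wz": 0,"grip": 0.7}
    - {"x": 0,"y": 0,"z": -0.02,"wx": 0,"wy": 0,"wz": 0,"grip": 0.7}
    - {"x": 0,"y": 0,"z": 0,"wx": 0,"wy": 0,"wz": 0,"grip": 0.7}

```text
clock: 9.3
eef_pos: [489.8, 21.4, 237.4]
eef_rot: [3.139, -0.0, 1.374]
wrist_force: [0.9, 0.6, -1.0]
finger_gap: 65.6
```

```bash
python3 - <<'E'
from h import *
s=manip.read_state();print(s["clock"],s["eef_pos"],np.degrees(s["eef_rot"]),s["finger_gap"],s["wrist_force"])
p,d=shot("side","e")
cv2.imwrite("pics/e_crop.png",cv2.cvtColor(cv2.resize(p[110:260,250:400],None,fx=4,fy=4,interpolation=cv2.INTER_CUBIC),cv2.COLOR_RGB2BGR))
w=cloud("side",d)
k=(np.hypot(w[...,0]-458.6,w[...,1]+323)<32)&(w[...,2]>17); print("nut",w[k].mean(0),w[k].min(0),w[k].max(0))
# target yaw: jaw dir -39deg
j=np.radians(-39); print("yaw for jaws",np.degrees(np.arctan2(np.sin(j+np.pi/2),np.cos(j+np.pi/2))))
for t in(230,110,12): print(delta([458.0,-322.0,t],down(51)))
E
```

```text
9.3 [489.78533748  21.44493173 237.43699032] [ 1.79864539e+02 -2.40418801e-02  7.87226164e+01] 65.58439222552445 [ 0.9345903   0.62142602 -1.03941941]
nut [ 454.6364311  -317.58923661   22.29518539] [ 435.269694   -345.80043944   17.03992399] [ 475.34878805 -292.32311581   30.50508416]
yaw for jaws 51.0
[-0.28663763  0.19177387  0.00624757]
[-0.28663763  0.19177387  0.12624757]
[-0.28663763  0.19177387  0.22424757]
```

View pics/e_crop.png

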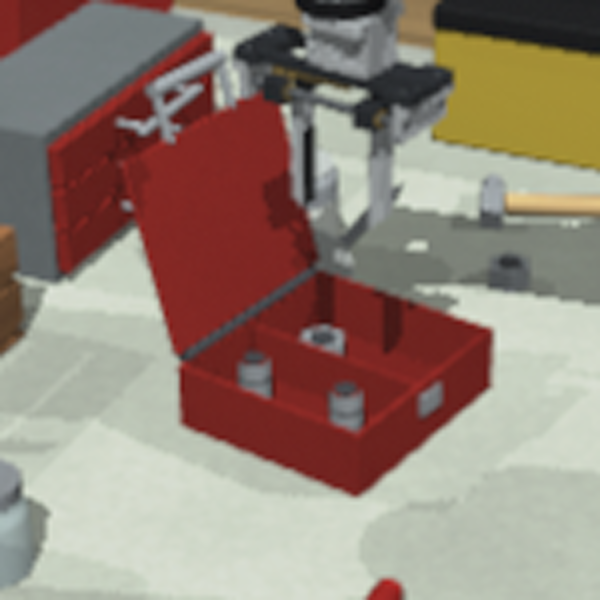

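Request:
play_rows:
  commands:
    - {"x": 0,"y": 0,"z": 0,"wx": 0,"wy": 0,"wz": 9.2,"grip": 0.85}
    - {"x": 0,"y": 0,"z": 0,"wx": 0,"wy": 0,"wz": 9.2,"grip": 0.85}
    - {"x": 0,"y": 0,"z": 0,"wx": 0,"wy": 0,"wz": 9.2,"grip": 0.85}
    - {"x": -0.026,"y": 0.014,"z": 0,"wx": 0,"wy": 0,"wz": 0,"grip": 0.85}
    - {"x": -0.04,"y": 0.028,"z": 0,"wx": 0,"wy": 0,"wz": 0,"grip": 0.85}
    - {"x": -0.04,"y": 0.028,"z": 0,"wx": 0,"wy": 0,"wz": 0,"grip": 0.85}
    - {"x": -0.04,"y": 0.028,"z": 0,"wx": 0,"wy": 0,"wz": 0,"grip": 0.85}
    - {"x": -0.04,"y": 0.028,"z": 0,"wx": 0,"wy": 0,"wz": 0,"grip": 0.85}
    - {"x": -0.04,"y": 0.028,"z": 0,"wx": 0,"wy": 0,"wz": 0,"grip": 0.85}
    - {"x": -0.04,"y": 0.028,"z": 0,"wx": 0,"wy": 0,"wz": 0,"grip": 0.85}
    - {"x": -0.021,"y": 0.01,"z": 0,"wx": 0,"wy": 0,"wz": 0,"grip": 0.85}
    - {"x": 0,"y": 0,"z": 0.03,"wx": 0,"wy": 0,"wz": 0,"grip": 0.85}
    - {"x": 0,"y": 0,"z": 0.045,"wx": 0,"wy": 0,"wz": 0,"grip": 0.85}
    - {"x": 0,"y": 0,"z": 0.045,"wx": 0,"wy": 0,"wz": 0,"grip": 0.85}
    - {"x": 0,"y": 0,"z": 0.03,"wx": 0,"wy": 0,"wz": 0,"grip": 0.85}
    - {"x": 0,"y": 0,"z": 0.015,"wx": 0,"wy": 0,"wz": 0,"grip": 0.85}
    - {"x": 0,"y": 0,"z": 0,"wx": 0,"wy": 0,"wz": 0,"grip": 0.85}

```text
clock: 11.48
eef_pos: [458.3, -322.2, 70.6]
eef_rot: [-3.14, 0.0, 0.892]
wrist_force: [-0.0, -0.1, -0.2]
finger_gap: 80.1
```

```bash
python3 - <<'E'
from h import *
s=manip.read_state();print(s["clock"],s["eef_pos"],np.degrees(s["eef_rot"]),s["finger_gap"],s["wrist_force"])
print(delta([458,-322,5]))
p,d=shot("side","f")
cv2.imwrite("pics/f_crop.png",cv2.cvtColor(cv2.resize(p[110:230,310:430],None,fx=5,fy=5,interpolation=cv2.INTER_CUBIC),cv2.COLOR_RGB2BGR))
p,d=shot("top","f")
cv2.imwrite("pics/f_top.png",cv2.cvtColor(cv2.resize(p[110:260,270:470],None,fx=4,fy=4,interpolation=cv2.INTER_CUBIC),cv2.COLOR_RGB2BGR))
E
```

```text
11.475 [ 458.33787241 -322.21004913   70.62714632] [-1.79900628e+02  1.36440746e-03  5.11246212e+01] 80.14066189895912 [-0.00421013 -0.09559067 -0.20276919]
[-4.69696076e-05 -2.81049100e-04  6.56277336e-02]
```

View pics/f_crop.png

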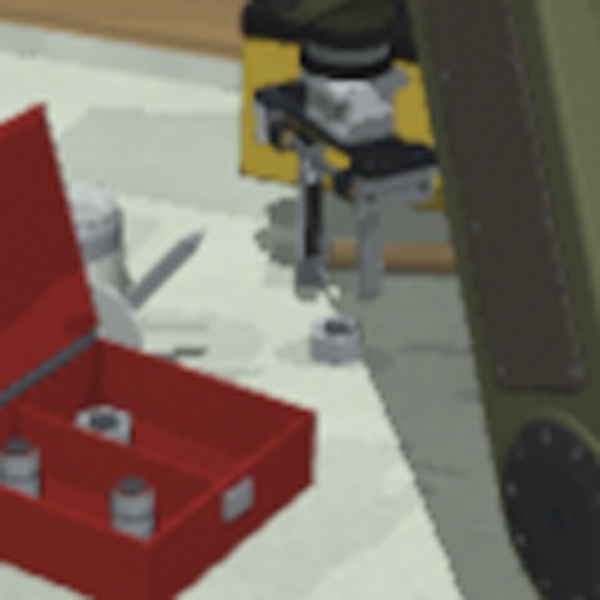

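View pics/f_top.png

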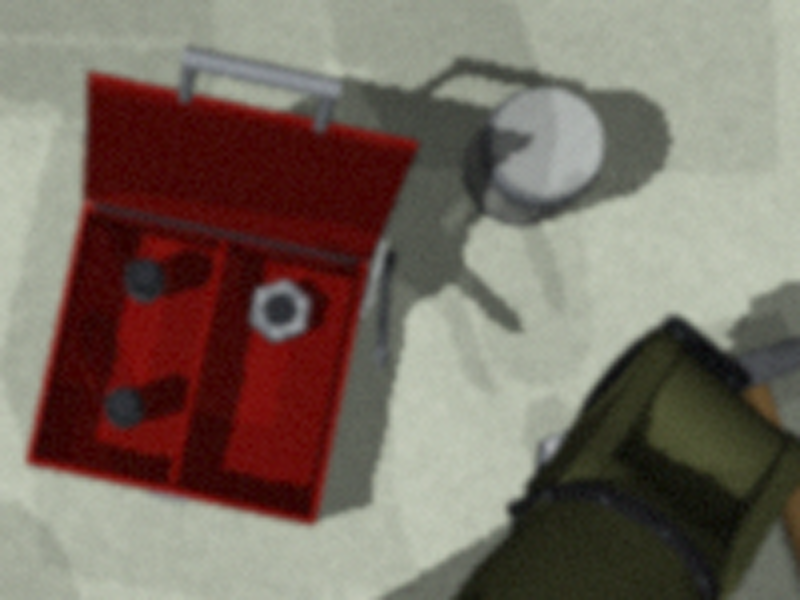

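Request:
play_rows:
  commands:
    - {"x": 0,"y": 0,"z": 0.03,"wx": 0,"wy": 0,"wz": 0,"grip": 0.85}
    - {"x": 0,"y": 0,"z": 0.025,"wx": 0,"wy": 0,"wz": 0,"grip": 0.85}
    - {"x": 0,"y": 0,"z": 0.009,"wx": 0,"wy": 0,"wz": 0,"grip": 0.85}
    - {"x": 0,"y": 0,"z": 0,"wx": 0,"wy": 0,"wz": 0,"grip": 0.85}
    - {"x": 0,"y": 0,"z": 0,"wx": 0,"wy": 0,"wz": 0,"grip": 0}
    - {"x": 0,"y": 0,"z": 0,"wx": 0,"wy": 0,"wz": 0,"grip": 0}
    - {"x": 0,"y": 0,"z": 0,"wx": 0,"wy": 0,"wz": 0,"grip": 0}
    - {"x": 0,"y": 0,"z": 0,"wx": 0,"wy": 0,"wz": 0,"grip": 0}
    - {"x": 0,"y": 0,"z": 0,"wx": 0,"wy": 0,"wz": 0,"grip": 0}
    - {"x": 0,"y": 0,"z": 0,"wx": 0,"wy": 0,"wz": 0,"grip": 0}
    - {"x": 0,"y": 0,"z": 0,"wx": 0,"wy": 0,"wz": 0,"grip": 0}
  squeeze: 25

```text
clock: 12.95
eef_pos: [458.6, -322.4, 7.6]
eef_rot: [-3.141, -0.0, 0.892]
wrist_force: [-1.9, 1.4, 4.2]
finger_gap: 41.0
```

Request:
play_rows:
  commands:
    - {"x": 0,"y": 0,"z": -0.01,"wx": 0,"wy": 0,"wz": 0,"grip": 0}
    - {"x": 0,"y": 0,"z": -0.03,"wx": 0,"wy": 0,"wz": 0,"grip": 0}
    - {"x": 0,"y": 0,"z": -0.01,"wx": 0,"wy": 0,"wz": 0,"grip": 0}
    - {"x": 0,"y": 0,"z": 0,"wx": 0,"wy": 0,"wz": 0,"grip": 0}

```text
clock: 13.45
eef_pos: [458.9, -322.6, 57.8]
eef_rot: [3.14, 0.0, 0.892]
wrist_force: [-0.3, -0.3, -2.5]
finger_gap: 40.9
```

```bash
python3 - <<'E'
from h import *
s=manip.read_state();print(s["clock"],s["eef_pos"],np.degrees(s["eef_rot"]),s["finger_gap"],s["wrist_force"])
p,d=shot("side","g")
cv2.imwrite("pics/g_crop.png",cv2.cvtColor(cv2.resize(p[110:230,310:430],None,fx=5,fy=5,interpolation=cv2.INTER_CUBIC),cv2.COLOR_RGB2BGR))
w=cloud("side",d)
for v in range(168,184,3): print(v,[tuple(w[v,u].round(0)) for u in range(368,388,5)])
E
```

```text
13.45 [ 458.8648481  -322.64484206   57.80480975] [1.79934202e+02 7.18907864e-04 5.11241516e+01] 40.87855920520845 [-0.25931541 -0.28517171 -2.52996165]
168 [(np.float64(532.0), np.float64(-414.0), np.float64(-6.0)), (np.float64(470.0), np.float64(-305.0), np.float64(60.0)), (np.float64(448.0), np.float64(-302.0), np.float64(66.0)), (np.float64(429.0), np.float64(-309.0), np.float64(67.0))]
171 [(np.float64(519.0), np.float64(-380.0), np.float64(-2.0)), (np.float64(499.0), np.float64(-388.0), np.float64(-1.0)), (np.float64(448.0), np.float64(-305.0), np.float64(51.0)), (np.float64(458.0), np.float64(-400.0), np.float64(2.0))]
174 [(np.float64(508.0), np.float64(-353.0), np.float64(-0.0)), (np.float64(493.0), np.float64(-373.0), np.float64(-7.0)), (np.float64(473.0), np.float64(-381.0), np.float64(-6.0)), (np.float64(452.0), np.float64(-385.0), np.float64(-4.0))]
177 [(np.float64(500.0), np.float64(-331.0), np.float64(-2.0)), (np.float64(479.0), np.float64(-335.0), np.float64(1.0)), (np.float64(461.0), np.float64(-345.0), np.float64(-0.0)), (np.float64(440.0), np.float64(-349.0), np.float64(2.0))]
180 [(np.float64(490.0), np.float64(-305.0), np.float64(-0.0)), (np.float64(473.0), np.float64(-318.0), np.float64(-3.0)), (np.float64(454.0), np.float64(-328.0), np.float64(-4.0)), (np.float64(434.0), np.float64(-333.0), np.float64(-2.0))]
183 [(np.float64(483.0), np.float64(-288.0), np.float64(-4.0)), (np.float64(465.0), np.float64(-297.0), np.float64(-5.0)), (np.float64(444.0), np.float64(-299.0), np.float64(-1.0)), (np.float64(425.0), np.float64(-308.0), np.float64(-1.0))]
```

View pics/g_crop.png

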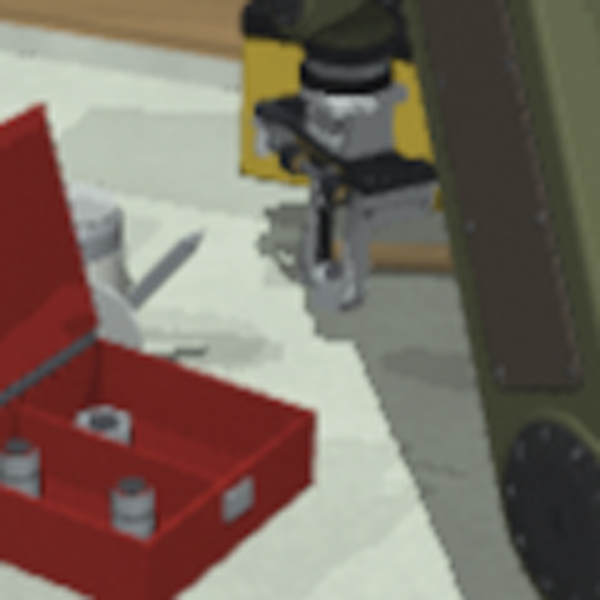

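Request:
play_rows:
  commands:
    - {"x": 0,"y": 0,"z": -0.03,"wx": 0,"wy": 0,"wz": 0,"grip": 0}
    - {"x": 0,"y": 0,"z": -0.045,"wx": 0,"wy": 0,"wz": 0,"grip": 0}
    - {"x": 0,"y": 0,"z": -0.045,"wx": 0,"wy": 0,"wz": 0,"grip": 0}
    - {"x": 0,"y": 0,"z": -0.045,"wx": 0,"wy": 0,"wz": 0,"grip": 0}
    - {"x": 0,"y": 0,"z": -0.025,"wx": 0,"wy": 0,"wz": 0,"grip": 0}
    - {"x": 0,"y": 0,"z": 0,"wx": 0,"wy": 0,"wz": -9.2,"grip": 0}
    - {"x": 0,"y": 0,"z": 0,"wx": 0,"wy": 0,"wz": -9.2,"grip": 0}
    - {"x": 0,"y": 0,"z": 0,"wx": 0,"wy": 0,"wz": -9.2,"grip": 0}
    - {"x": 0.02,"y": -0.003,"z": 0,"wx": 0,"wy": 0,"wz": 0,"grip": 0}
    - {"x": 0.04,"y": -0.006,"z": 0,"wx": 0,"wy": 0,"wz": 0,"grip": 0}
    - {"x": 0.04,"y": -0.006,"z": 0,"wx": 0,"wy": 0,"wz": 0,"grip": 0}
    - {"x": 0.04,"y": -0.006,"z": 0,"wx": 0,"wy": 0,"wz": 0,"grip": 0}
    - {"x": 0.04,"y": -0.006,"z": 0,"wx": 0,"wy": 0,"wz": 0,"grip": 0}
    - {"x": 0.038,"y": -0.006,"z": 0,"wx": 0,"wy": 0,"wz": 0,"grip": 0}
    - {"x": 0.02,"y": -0.003,"z": 0,"wx": 0,"wy": 0,"wz": 0,"grip": 0}
    - {"x": 0,"y": 0,"z": 0,"wx": 0,"wy": 0,"wz": 0,"grip": 0}
    - {"x": 0,"y": 0,"z": 0,"wx": 0,"wy": 0,"wz": 0,"grip": 0}

```text
clock: 15.62
eef_pos: [469.7, -82.1, 247.2]
eef_rot: [-3.141, 0.0, 1.373]
wrist_force: [0.2, -0.1, -1.7]
finger_gap: 40.7
```

```bash
python3 - <<'E'
from h import *
s=manip.read_state();print(s["clock"],s["eef_pos"],np.degrees(s["eef_rot"]),s["finger_gap"],s["wrist_force"])
print(delta([469.6,-82.1,16]))
# gauge from views f: print candidate pixels via clouds
p,d=load("side","f"); w=cloud("side",d); pt,dt=load("top","f"); wt=cloud("top",dt)
yaw=np.radians(-11.1); O=np.array([524,-38.8]); ex=np.array([np.cos(yaw),np.sin(yaw)]); ey=np.array([-ex[1],ex[0]])
for nm,W in(("side",w),("top",wt)):
    X=(W[...,:2]-O)@ex; Y=(W[...,:2]-O)@ey; Z=W[...,2]
    k=(abs(Y+122)<9)&(X>-50)&(X<105)&(Z>70)&(Z<215)
    v,u=np.nonzero(k); print(nm,k.sum(),u.min(),u.max(),v.min(),v.max())
    o=np.argsort(Z[k]); 
    print(np.c_[u,v,X[k],Y[k],Z[k]][o][::max(1,len(o)//40)].round(0).astype(int).tolist())
E
```

```text
15.625 [469.72920929 -82.10470549 247.17157428] [-1.79978244e+02  4.14754541e-03  7.86451969e+01] 40.729042315081735 [ 0.15345756 -0.12135478 -1.7416721 ]
[-4.09173118e-06 -3.98292667e-05  2.31171607e-01]
side 90 330 350 155 177
[[338, 177, 61, -114, 70], [330, 174, 100, -113, 72], [331, 174, 95, -113, 73], [338, 175, 63, -116, 78], [335, 173, 76, -114, 84], [331, 170, 99, -119, 87], [334, 171, 81, -115, 90], [335, 171, 75, -113, 93], [337, 170, 72, -122, 95], [336, 169, 79, -125, 96], [338, 170, 63, -117, 99], [338, 169, 67, -121, 101], [330, 167, 99, -113, 103], [332, 167, 91, -115, 105], [337, 168, 67, -115, 108], [339, 168, 59, -117, 109], [339, 167, 59, -117, 114], [341, 167, 49, -116, 117], [339, 166, 59, -117, 118], [342, 165, 52, -127, 120], [340, 165, 57, -121, 121], [342, 166, 43, -115, 124], [340, 164, 56, -119, 127], [341, 164, 51, -119, 128], [342, 164, 46, -118, 130], [343, 164, 41, -117, 132], [341, 163, 48, -115, 135], [343, 162, 42, -120, 139], [345, 163, 30, -115, 140], [345, 162, 32, -118, 143], [342, 161, 44, -116, 144], [346, 161, 31, -123, 145], [343, 160, 42, -
[... 838 characters left out ...]
365, 185, 63, -118, 124], [366, 185, 64, -121, 125], [366, 186, 60, -121, 129], [365, 187, 57, -119, 131], [366, 187, 57, -121, 135], [364, 190, 47, -117, 136], [364, 191, 44, -117, 139], [366, 189, 50, -121, 143], [365, 190, 46, -119, 148], [366, 191, 44, -122, 150], [366, 192, 41, -122, 152], [365, 194, 34, -120, 157], [364, 194, 33, -117, 159], [365, 193, 36, -119, 160], [366, 193, 37, -122, 160], [366, 195, 31, -122, 166], [366, 197, 25, -123, 167], [365, 195, 30, -120, 167], [365, 197, 24, -121, 168], [364, 198, 21, -118, 169], [366, 196, 27, -123, 170], [366, 198, 22, -124, 171], [364, 199, 18, -118, 174], [366, 199, 19, -124, 176], [364, 200, 15, -119, 177], [365, 201, 12, -122, 180]]
```

Request:
play_rows:
  commands:
    - {"x": 0,"y": 0,"z": 0.03,"wx": 0,"wy": 0,"wz": 0,"grip": 0}
    - {"x": 0,"y": 0,"z": 0.045,"wx": 0,"wy": 0,"wz": 0,"grip": 0}
    - {"x": 0,"y": 0,"z": 0.045,"wx": 0,"wy": 0,"wz": 0,"grip": 0}
    - {"x": 0,"y": 0,"z": 0.045,"wx": 0,"wy": 0,"wz": 0,"grip": 0}
    - {"x": 0,"y": 0,"z": 0.035,"wx": 0,"wy": 0,"wz": 0,"grip": 0}
    - {"x": 0,"y": 0,"z": 0.018,"wx": 0,"wy": 0,"wz": 0,"grip": 0}
    - {"x": 0,"y": 0,"z": 0.008,"wx": 0,"wy": 0,"wz": 0,"grip": 0}
    - {"x": 0,"y": 0,"z": 0.002,"wx": 0,"wy": 0,"wz": 0,"grip": 0}
    - {"x": 0,"y": 0,"z": 0,"wx": 0,"wy": 0,"wz": 0,"grip": 0}

```text
clock: 16.75
eef_pos: [470.3, -82.3, 20.0]
eef_rot: [3.141, 0.0, 1.374]
wrist_force: [-0.5, 0.2, -1.1]
finger_gap: 41.2
```

Request:
play_rows:
  commands:
    - {"x": 0,"y": 0,"z": 0.004,"wx": 0,"wy": 0,"wz": 0,"grip": 0}
    - {"x": 0,"y": 0,"z": 0.002,"wx": 0,"wy": 0,"wz": 0,"grip": 0}
    - {"x": 0,"y": 0,"z": 0.001,"wx": 0,"wy": 0,"wz": 0,"grip": 0}
    - {"x": 0,"y": 0,"z": 0,"wx": 0,"wy": 0,"wz": 0,"grip": 0}

```text
clock: 17.25
eef_pos: [469.9, -82.0, 12.5]
eef_rot: [-3.142, -0.0, 1.374]
wrist_force: [-1.2, 0.3, 0.6]
finger_gap: 40.8
```

Request:
play_rows:
  commands:
    - {"x": 0,"y": 0,"z": 0,"wx": 0,"wy": 0,"wz": 0,"grip": 0.62}
    - {"x": 0,"y": 0,"z": 0,"wx": 0,"wy": 0,"wz": 0,"grip": 0.62}
    - {"x": 0,"y": 0,"z": 0,"wx": 0,"wy": 0,"wz": 0,"grip": 0.62}
    - {"x": 0,"y": 0,"z": 0,"wx": 0,"wy": 0,"wz": 0,"grip": 0.62}
    - {"x": 0,"y": 0,"z": -0.015,"wx": 0,"wy": 0,"wz": 0,"grip": 0.62}
    - {"x": 0,"y": 0,"z": -0.03,"wx": 0,"wy": 0,"wz": 0,"grip": 0.62}
    - {"x": 0,"y": 0,"z": -0.045,"wx": 0,"wy": 0,"wz": 0,"grip": 0.62}
    - {"x": 0,"y": 0,"z": -0.06,"wx": 0,"wy": 0,"wz": 0,"grip": 0.62}
    - {"x": 0,"y": 0,"z": -0.06,"wx": 0,"wy": 0,"wz": 0,"grip": 0.62}
    - {"x": 0,"y": 0,"z": -0.06,"wx": 0,"wy": 0,"wz": 0,"grip": 0.62}
    - {"x": 0,"y": 0,"z": -0.06,"wx": 0,"wy": 0,"wz": 0,"grip": 0.62}
    - {"x": 0,"y": 0,"z": -0.03,"wx": 0,"wy": 0,"wz": 0,"grip": 0.62}
    - {"x": 0,"y": 0,"z": 0,"wx": 0,"wy": 0,"wz": 0,"grip": 0.62}

```text
clock: 18.88
eef_pos: [469.9, -82.0, 375.2]
eef_rot: [3.137, 0.0, 1.374]
wrist_force: [-0.6, 0.0, -0.8]
finger_gap: 58.2
```

```bash
python3 - <<'E'
from h import *
s=manip.read_state();print(s["clock"],s["eef_pos"],np.degrees(s["eef_rot"]),s["finger_gap"],s["wrist_force"],s["joints"])
p,d=shot("side","i")
cv2.imwrite("pics/i_crop.png",cv2.cvtColor(cv2.resize(p[90:240,250:400],None,fx=4,fy=4,interpolation=cv2.INTER_CUBIC),cv2.COLOR_RGB2BGR))
p,d=shot("top","i")
cv2.imwrite("pics/i_top.png",cv2.cvtColor(cv2.resize(p[110:260,270:420],None,fx=4,fy=4,interpolation=cv2.INTER_CUBIC),cv2.COLOR_RGB2BGR))
E
```

```text
18.875 [469.87955656 -82.02615883 375.160654  ] [1.79740731e+02 1.28293191e-02 7.87247128e+01] 58.22622651859877 [-0.62740523  0.01077968 -0.80260518] [-2.49643131e-01  5.89425108e-02  1.41819674e+00  1.55119628e-05
  1.65992280e+00 -5.28513359e-02]
```

View pics/i_crop.png

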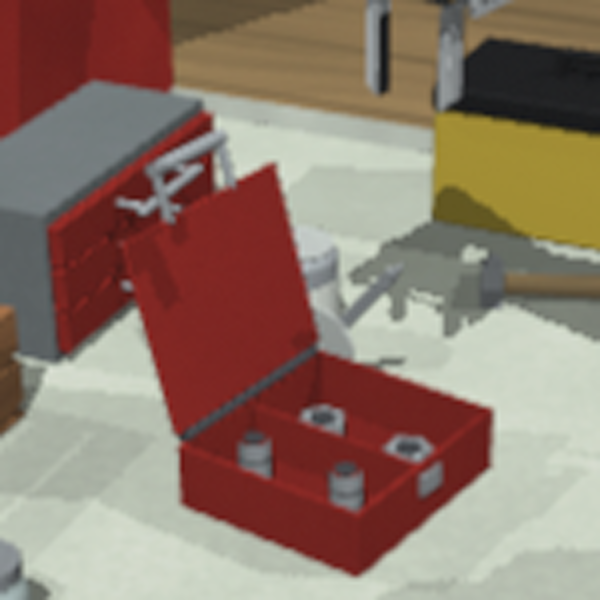

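View pics/i_top.png

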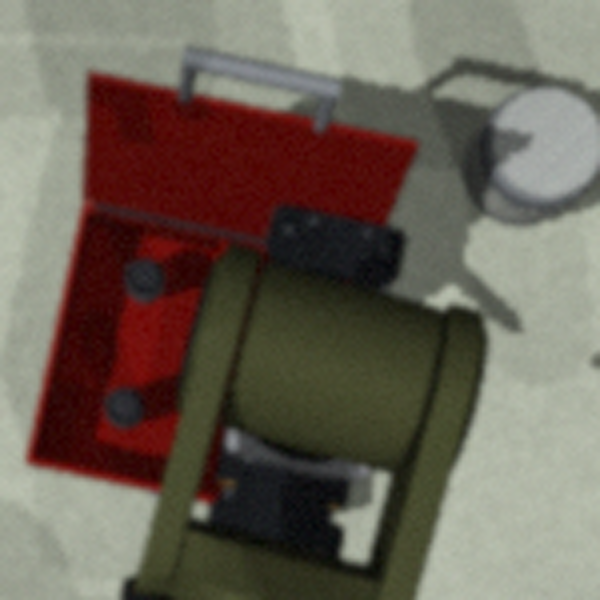

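```bash
cat >> h.py <<'E'
YAW=np.radians(-11.1); O=np.array([524,-38.8]); ex=np.array([np.cos(YAW),np.sin(YAW)]); ey=np.array([-ex[1],ex[0]])
def totb(W): return np.stack([(W[...,:2]-O)@ex,(W[...,:2]-O)@ey,W[...,2]],-1)
def tb(x,y,z): return np.r_[O+x*ex+y*ey,z]
def redm(P):
    P=P.astype(int); return (P[...,0]>50)&(P[...,0]>2.2*P[...,1])&(P[...,0]>2*P[...,2])
def lidang(n,p,d,lo=85,verbose=True):
    T=totb(cloud(n,d)); k=redm(p)&(T[...,2]>lo)&(T[...,2]<290)&(abs(T[...,1])<112)&(T[...,0]>-150)&(T[...,0]<180)
    k=cv2.erode(k.astype(np.uint8),np.ones((3,3)))>0
    q=T[k]; 
    for _ in range(6):
        c=q.mean(0); u,s,vt=np.linalg.svd(q-c,full_matrices=False); r=(q-c)@vt[2]; q=q[abs(r)<max(3,2.5*r.std())]
    nrm=vt[2]; nrm=nrm*np.sign(nrm[2]) if abs(nrm[2])>1e-6 else nrm
    # in-plane direction perpendicular to y
    dvec=np.cross(nrm,[0,1,0]); dvec/=np.linalg.norm(dvec); dvec*=np.sign(dvec[2])
    ang=np.arctan2(dvec[2],-dvec[0]); print(n,"lid ang",ang.round(4),"n",nrm.round(3),"rms",r.std().round(2),len(q),"c",c.round(1)); 
    # distance of the hinge axis from plane
    print("hinge offset",((np.array([100,0,70])-c)@nrm).round(2)); return ang
E
python3 - <<'E'
from h import *
for t,n in (("i","side"),("i","top"),("f","side"),("f","top"),("a","top")):
    p,d=load(n,t); lidang(n,p,d)
# bar points
for n in("side","top"):
    p,d=load(n,"i"); T=totb(cloud(n,d)); P=p.astype(int)
    k=(abs(T[...,1])<55)&(T[...,2]>285)&(T[...,2]<315)&(T[...,0]>140)&(T[...,0]<190); q=T[k]; v,u=np.nonzero(k)
    print(n,k.sum(),np.median(q,0),q.min(0),q.max(0),u.min(),u.max(),v.min(),v.max())
E
```

```text
side lid ang 1.8488 n [-0.962 -0.004  0.274] rms 2.81 1481 c [123.4   9.9 170.7]
hinge offset -5.14
top lid ang 1.8463 n [-0.962 -0.001  0.272] rms 1.08 1716 c [128.8   8.3 183.9]
hinge offset -3.26
side lid ang 1.8511 n [-0.961 -0.003  0.277] rms 2.67 1532 c [123.1  11.4 169.8]
hinge offset -5.39
top lid ang 1.8485 n [-0.962  0.     0.274] rms 1.09 1995 c [126.6  -1.2 176. ]
hinge offset -3.52
top lid ang 1.8482 n [-0.962 -0.001  0.274] rms 1.07 1967 c [126.9  -0.8 177.2]
hinge offset -3.49
side 88 [157.03865697   9.43930192 297.61597595] [149.18371228 -47.21365827 285.83942345] [170.61433459  54.35304902 305.48133702] 287 306 122 134
top 236 [161.71522688   1.64613102 300.96480237] [155.67017034 -48.03347527 285.18126146] [171.01947852  51.2651183  306.32250522] 315 354 121 135
```

```bash
python3 - <<'E'
from h import *
for t,n in (("i","side"),("f","side"),("e","side"),("f","top"),("a","top")):
    p,d=load(n,t); T=totb(cloud(n,d))
    red=redm(p)
    k=(abs(T[...,1]+121)<10)&(T[...,0]>-10)&(T[...,0]<(75 if n=="side" else 100))&(T[...,2]>(95 if n=="side" else 85))&(T[...,2]<200)&~red
    q=T[k][:,[0,2]]
    for _ in range(5):
        c=q.mean(0);u,s,vt=np.linalg.svd(q-c,full_matrices=False); r=(q-c)@vt[1]; q=q[abs(r)<2.5*r.std()]
    e=vt[0]*np.sign(vt[0][1]); off=(np.array([100,70])-c)@np.array([-e[1],e[0]])
    print(t,n,"gauge PCA",np.arctan2(e[1],-e[0]).round(3),len(q),r.std().round(2),"perp off",off.round(1))
    # ray cast of mask pixels onto plane tb y=-119
    v,u=np.nonzero(k); 
    pts=[]
    for a,b in zip(u,v):
        o,dv=ray(n,a,b); o_=totb(o[None])[0]; d_=np.array([dv[:2]@ex,dv[:2]@ey,dv[2]])
        if n=="side": s_=(-119-o_[1])/d_[1]; P=o_+s_*d_; pts.append(P[[0,2]])
    if pts:
        q=np.array(pts)
        c=q.mean(0);u,s,vt=np.linalg.svd(q-c,full_matrices=False); e=vt[0]*np.sign(vt[0][1]); off=(np.array([100,70])-c)@np.array([-e[1],e[0]])
        print("   raycast",np.arctan2(e[1],-e[0]).round(3),"perp",off.round(1),"far end",(q@e).max()-np.array([100,70])@e)
p,d=load("side","f"); cv2.imwrite("pics/f_g.png",cv2.cvtColor(cv2.resize(p[145:185,320:360],None,fx=14,fy=14,interpolation=cv2.INTER_CUBIC),cv2.COLOR_RGB2BGR))
E
```

```text
i side gauge PCA 0.908 70 4.38 perp off -4.8
   raycast 0.905 perp -4.4 far end 140.47733422285617
f side gauge PCA 0.907 73 4.38 perp off -5.0
   raycast 0.909 perp -5.0 far end 140.45830344214144
e side gauge PCA 0.891 38 4.12 perp off -3.8
   raycast 0.891 perp -3.6 far end 140.51708653181515
f top gauge PCA 0.861 70 2.55 perp off 6.9
a top gauge PCA 0.859 70 2.25 perp off 7.3
```

View pics/f_g.png

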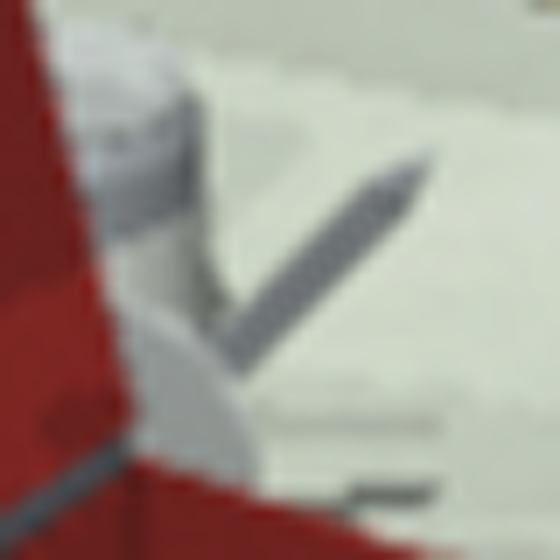

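```bash
python3 - <<'E'
from h import *
def cast(n,u,v,y):
    o,dv=ray(n,u,v); o_=totb(o[None])[0]; d_=np.array([dv[:2]@ex,dv[:2]@ey,dv[2]]); return (o_+(y-o_[1])/d_[1]*d_)[[0,2]]
t=cast("side",350.4,155.6,-122); print("tip",t,np.arctan2(t[1]-70,100-t[0]),np.hypot(t[1]-70,100-t[0]))
for tg in("f","i"):
    p,d=load("side",tg); sub=p.astype(float)
    T=totb(cloud("side",d))
    g=p.astype(int); S=g.sum(-1)/3
    # dark grey, per-row subpixel edges along the arm between rows 157..170
    L=[];Rr=[];C=[]
    for v in range(158,170):
        row=S[v,328:356]; 
        k=np.array([abs(T[v,u,1]+121)<14 and S[v,u]<165 for u in range(328,356)])
        # restrict to expected column
        uu=np.arange(328,356)[k]; uc=350.4-(v-155.6)*(350.4-337)/(171.5-155.6); uu=uu[abs(uu-uc)<7]
        if len(uu)<3: continue
        wgt=np.clip(200-S[v,uu],0,None); C.append((( wgt*uu).sum()/wgt.sum(),v)); L.append((uu.min(),v)); Rr.append((uu.max(),v))
    for nm,A in(("L",L),("R",Rr),("C",C)):
        A=np.array(A,float); P=np.array([cast("side",a,b,-119) for a,b in A]); e=np.polyfit(P[:,1],P[:,0],1); ang=np.arctan2(1,-e[0]); 
        off=(np.polyval(e,70)-100)*np.sin(ang); print(tg,nm,ang.round(3),"off",off.round(1),len(A))
    print(np.array(C).round(1).tolist())
for tg in("a","f"):
    p,d=load("top",tg); T=totb(cloud("top",d)); 
    k=(abs(T[...,1]+121)<8)&(T[...,0]>30)&(T[...,0]<95)&(T[...,2]>85)&~redm(p); q=T[k]
    for lo,hi in((-125,-121.5),(-121.5,-119),(-119,-113)):
        s=q[(q[:,1]>lo)&(q[:,1]<hi)]; e=np.polyfit(s[:,2],s[:,0],1); print(tg,lo,len(s),np.arctan2(1,-e[0]).round(3),((np.polyval(e,70)-100)*.77).round(1))
    k2=(abs(T[...,1]+121)<10)&(T[...,2]>150)&(T[...,0]<40); q=T[k2]; i=np.argmin(q[:,0]); print("tip top",q[np.argsort(q[:,0])[:4]].round(1))
E
```

```text
tip [ 10.33100565 174.29493985] 0.8606612208001498 137.54258622614182
f L 0.822 off 7.4 12
f R 0.903 off -10.7 12
f C 0.882 off -3.2 12
[[347.5, 158.0], [346.9, 159.0], [346.0, 160.0], [344.9, 161.0], [343.9, 162.0], [343.0, 163.0], [342.0, 164.0], [341.0, 165.0], [340.0, 166.0], [339.0, 167.0], [337.5, 168.0], [336.5, 169.0]]
i L 0.911 off 0.8 12
i R 0.903 off -10.7 12
i C 0.9 off -4.6 12
[[347.0, 158.0], [346.7, 159.0], [345.9, 160.0], [344.6, 161.0], [344.1, 162.0], [343.0, 163.0], [342.0, 164.0], [340.9, 165.0], [340.0, 166.0], [339.0, 167.0], [338.0, 168.0], [336.6, 169.0]]
a -125 7 0.919 3.2
a -121.5 18 0.889 6.2
a -119 26 0.996 -4.8
tip top [[-491.3 -130.2  253. ]
 [-487.3 -129.1  258.4]
 [-484.1 -125.4  269.7]
 [-483.9 -128.2  261.8]]
f -125 8 0.906 4.5
f -121.5 17 0.884 6.7
f -119 25 0.955 -1.6
tip top [[-353.1 -111.9  659.4]
 [-352.2 -113.2  661.5]
 [-352.  -116.5  660. ]
 [-351.7 -114.6  661.8]]
```

```bash
cat > gs.py <<'E'
from h import *
import sys
N=10
ps=[];ds=[]
for i in range(N):
    p,d=manip.camera("side"); ps.append(np.array(p,float)); ds.append(np.array(d))
A=np.mean(ps,0); D=np.array(ds); D[D==0]=np.nan; D=np.nanmean(D,0); np.savez("pics/avg_side.npz",A=A,D=D)
print(manip.read_state()["clock"])
cv2.imwrite("pics/avg_side_g.png",cv2.cvtColor(cv2.resize(A[145:185,320:360].astype(np.uint8),None,fx=14,fy=14,interpolation=cv2.INTER_NEAREST),cv2.COLOR_RGB2BGR))
E
python3 gs.py; python3 - <<'E'
from h import *
z=np.load("pics/avg_side.npz");A=z["A"];S=A.mean(-1)
np.set_printoptions(linewidth=220)
print(S[152:176,328:356].round(0).astype(int))
E
```

```text
19.475
[[197 197 196 189 169 153 172 199 202 205 205 205 205 206 206 206 183 124 124 123 123 119 113 114 114 114 114 109]
 [195 193 179 159 155 151 163 193 195 198 198 198 199 203 207 195 156 124 123 123 123 123 123 124 124 125 124 120]
 [158 170 168 154 157 143 156 192 192 191 191 192 192 184 168 156 124 124 123 123 124 124 124 124 125 125 125 125]
 [152 164 171 163 152 127 146 192 192 192 192 191 180 144 120 124 124 124 123 124 124 129 131 123 125 125 124 124]
 [173 169 162 149 133 114 145 192 192 193 180 156 143 119 123 124 125 125 134 143 137 143 136 123 124 124 124 124]
 [157 149 141 130 119 109 147 195 185 166 142 112 119 123 123 124 124 124 136 150 141 132 123 123 124 124 124 125]
 [139 132 127 123 118 115 148 189 182 144 112 119 123 123 124 124 124 122 123 130 126 111 117 124 125 124 125 125]
 [132 130 126 123 117 120 149 181 191 164 120 124 124 124 139 155 137 118 116 111 105 113 125 126 126 126 126 126]
 [132 130 126 128 140 145 152 180 196 177 124 124 124 124 138 151 133 118 118 109 102 121 126 127 127 127 127 126]
 [130 133 150 161 162 158 155 182 202 181 124 145 173 163 
[... 1119 characters left out ...]
51 155 143 136 176 198 202 202 203 204 203 202 204 208 198 188 205 204 205 206 207 206]
 [ 74 117 146 147 147 148 148 159 172 178 195 196 197 197 197 195 194 194 197 203 203 201 198 197 198 202 206 206]
 [ 58 100 136 146 147 146 147 153 173 192 195 195 196 196 196 195 193 194 195 195 195 194 192 192 192 195 201 201]
 [ 57  92 130 146 146 147 146 146 157 180 193 197 197 196 197 195 193 194 195 194 194 194 193 193 193 194 195 195]
 [ 67 106 141 145 145 146 146 146 150 168 189 197 197 197 197 197 196 195 195 195 195 194 193 193 193 193 193 193]]gs.py:7: RuntimeWarning: Mean of empty slice
  A=np.mean(ps,0); D=np.array(ds); D[D==0]=np.nan; D=np.nanmean(D,0); np.savez("pics/avg_side.npz",A=A,D=D)
```

View pics/avg_side_g.png

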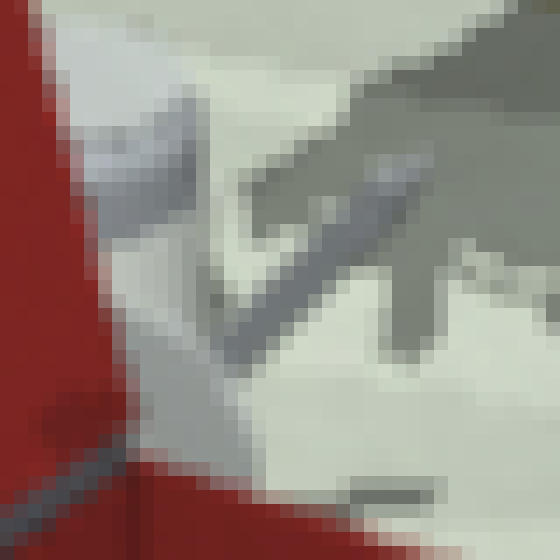

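```bash
python3 - <<'E'
from h import *
def cast(n,u,v,y):
    o,dv=ray(n,u,v); o_=totb(o[None])[0]; d_=np.array([dv[:2]@ex,dv[:2]@ey,dv[2]]); return (o_+(y-o_[1])/d_[1]*d_)[[0,2]]
np.set_printoptions(linewidth=200)
for tg in("f","g"):
    p,d=load("side",tg); S=cv2.GaussianBlur(p.astype(np.float32).mean(-1),(3,3),0.6)
    print(p[152:172,334:354].mean(-1).astype(int)) if tg=="f" else 0
    for nm,sg in(("upper",-1),("lower",1)):
        pts=[]
        for v in range(157,171):
            uc=347.5-(v-158)*1.0   # centre col
            us=uc+sg*np.arange(0,6,.05); val=cv2.remap(S,us.astype(np.float32)[None],np.full((1,len(us)),v,np.float32),cv2.INTER_LINEAR)[0]
            h=np.nonzero(val>160)[0]
            if len(h): pts.append((us[h[0]],v))
        A=np.array(pts); 
        for sel in (slice(2,12),slice(3,11),slice(4,12)):
            P=np.array([cast("side",a,b,-119 ) for a,b in A[sel]]); e=np.polyfit(P[:,1],P[:,0],1); ang=np.arctan2(1,-e[0]); print(tg,nm,ang.round(3),"off",((np.polyval(e,70)-100)*np.sin(ang)).round(1),"resid",np.std(P[:,0]-np.polyval(e,P[:,1])).round(2))
        print(A.round(1).tolist())
E
```

```text
[[160 198 201 204 204 203 204 205 205 205 206 206 206 205 204 200 195 195 196 195]
 [149 192 194 197 197 197 198 201 206 206 206 206 204 203 205 205 205 205 206 207]
 [145 191 191 190 190 191 191 195 203 206 206 206 204 204 205 206 207 207 207 207]
 [138 191 191 191 190 190 191 195 201 206 207 206 206 206 207 203 195 200 207 206]
 [137 192 192 192 192 191 194 200 204 206 207 207 207 199 185 176 177 199 206 205]
 [137 193 191 191 191 193 200 204 204 206 206 199 183 168 146 138 168 205 205 205]
 [135 183 192 192 194 200 204 204 205 206 199 170 135 129 125 141 190 206 207 207]
 [131 175 193 196 203 206 205 206 206 199 171 133 115 110 109 159 208 209 209 208]
 [133 174 194 201 206 207 206 207 199 170 132 117 118 112 137 190 209 210 211 210]
 [134 176 201 204 205 205 205 198 169 131 115 116 117 142 187 209 209 208 209 209]
 [136 182 204 204 204 204 196 168 130 114 114 115 141 185 207 208 207 207 207 208]
 [125 170 204 205 205 197 168 131 115 114 114 140 187 208 208 209 209 209 208 208]
 [109 150 201 205 198 169 131 115 114 114 140 187 208 209 209 208 209 208 209 208]
 [107 126 178 199 169
[... 1060 characters left out ...]
.4, 164.0], [343.4, 165.0], [342.4, 166.0], [341.4, 167.0], [340.4, 168.0], [339.4, 169.0], [338.6, 170.0]]
g upper 0.791 off 11.9 resid 2.24
g upper 0.775 off 12.8 resid 2.17
g upper 0.756 off 13.9 resid 2.06
[[347.4, 157.0], [345.4, 158.0], [344.2, 159.0], [343.2, 160.0], [342.2, 161.0], [341.2, 162.0], [340.2, 163.0], [339.2, 164.0], [338.2, 165.0], [332.2, 168.0]]
g lower 0.901 off -11.8 resid 0.37
g lower 0.894 off -11.3 resid 0.07
g lower 0.892 off -11.1 resid 0.07
[[349.4, 157.0], [349.4, 158.0], [349.0, 159.0], [348.4, 160.0], [347.4, 161.0], [346.4, 162.0], [345.4, 163.0], [344.4, 164.0], [343.4, 165.0], [342.4, 166.0], [341.5, 167.0], [340.4, 168.0], [339.4, 169.0], [338.6, 170.0]]
```

Request:
play_rows:
  commands:
    - {"x": 0.004,"y": 0.015,"z": 0.005,"wx": 0,"wy": 0,"wz": 0,"grip": 0.62}
    - {"x": 0.007,"y": 0.03,"z": 0.005,"wx": 0,"wy": 0,"wz": 0,"grip": 0.62}
    - {"x": 0.008,"y": 0.03,"z": 0.005,"wx": 0,"wy": 0,"wz": 0,"grip": 0.62}
    - {"x": 0.008,"y": 0.03,"z": 0.005,"wx": 0,"wy": 0,"wz": 0,"grip": 0.62}
    - {"x": 0.008,"y": 0.03,"z": 0.005,"wx": 0,"wy": 0,"wz": 0,"grip": 0.62}
    - {"x": 0.008,"y": 0.03,"z": 0.005,"wx": 0,"wy": 0,"wz": 0,"grip": 0.62}
    - {"x": 0.007,"y": 0.03,"z": 0.005,"wx": 0,"wy": 0,"wz": 0,"grip": 0.62}
    - {"x": 0.004,"y": 0.014,"z": 0,"wx": 0,"wy": 0,"wz": 0,"grip": 0.62}
    - {"x": 0,"y": 0,"z": 0,"wx": 0,"wy": 0,"wz": 0,"grip": 0.62}

```text
clock: 20.6
eef_pos: [686.4, -69.6, 335.3]
eef_rot: [-3.14, 0.0, 1.374]
wrist_force: [-0.5, 1.1, -0.4]
finger_gap: 58.1
```

```bash
python3 - <<'E'
from h import *
s=manip.read_state();print(s["clock"],s["eef_pos"],np.degrees(s["eef_rot"]),s["finger_gap"],s["wrist_force"],s["joints"])
p,d=shot("side","j")
cv2.imwrite("pics/j_crop.png",cv2.cvtColor(cv2.resize(p[60:210,250:400],None,fx=4,fy=4,interpolation=cv2.INTER_CUBIC),cv2.COLOR_RGB2BGR))
print(totb(np.array(s["eef_pos"])[None]),delta(tb(164.8,0,277)))
E
```

```text
20.6 [686.39864505 -69.64928657 335.33507315] [-1.79880960e+02  3.52757134e-03  7.87451372e+01] 58.14747330558513 [-0.45957347  1.11312752 -0.42231393] [-1.54209064e-01  6.05951124e-01  7.93293550e-01  2.65897820e-05
  1.74442636e+00  4.22299793e-02]
[[165.29976434   0.99312791 335.33507315]] [-0.00077485  0.00012083  0.05913012]
```

View pics/j_crop.png

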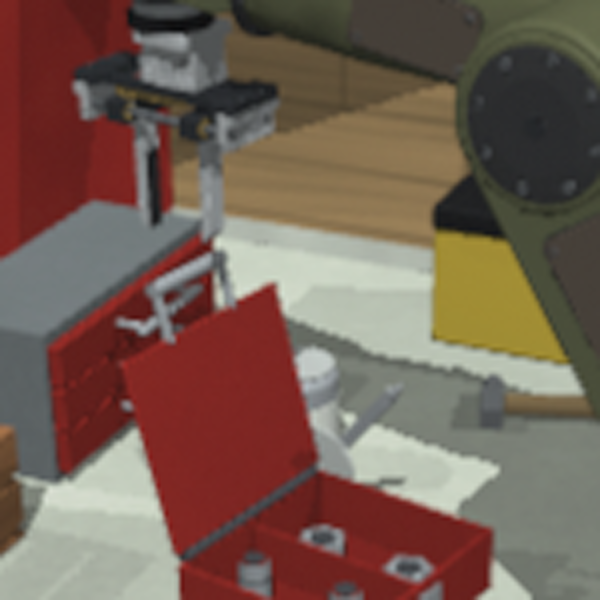

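Request:
play_rows:
  commands:
    - {"x": -0.001,"y": 0,"z": 0.02,"wx": 0,"wy": 0,"wz": 0,"grip": 0.62}
    - {"x": 0,"y": 0,"z": 0.02,"wx": 0,"wy": 0,"wz": 0,"grip": 0.62}
    - {"x": 0,"y": 0,"z": 0.012,"wx": 0,"wy": 0,"wz": 0,"grip": 0.62}
    - {"x": 0,"y": 0,"z": 0.005,"wx": 0,"wy": 0,"wz": 0,"grip": 0.62}
    - {"x": 0,"y": 0,"z": 0,"wx": 0,"wy": 0,"wz": 0,"grip": 0.62}
  squeeze: 20

```text
clock: 21.28
eef_pos: [685.2, -71.0, 280.9]
eef_rot: [3.141, -0.0, 1.374]
wrist_force: [-0.3, -0.1, 0.1]
finger_gap: 58.5
```

```bash
python3 - <<'E'
from h import *
s=manip.read_state();print(s["clock"],s["eef_pos"],np.degrees(s["eef_rot"]),s["finger_gap"],s["wrist_force"],s["joints"])
p,d=shot("side","k")
cv2.imwrite("pics/k_crop.png",cv2.cvtColor(cv2.resize(p[80:180,250:350],None,fx=6,fy=6,interpolation=cv2.INTER_CUBIC),cv2.COLOR_RGB2BGR))
E
```

```text
21.275 [685.22859858 -70.96849018 280.85271137] [ 1.79973753e+02 -6.66974765e-04  7.87200555e+01] 58.49699156607884 [-0.33299179 -0.09087409  0.129297  ] [-1.56352074e-01  5.98193366e-01  9.26542472e-01 -6.93289711e-06
  1.61639862e+00  4.05197829e-02]
```

View pics/k_crop.png

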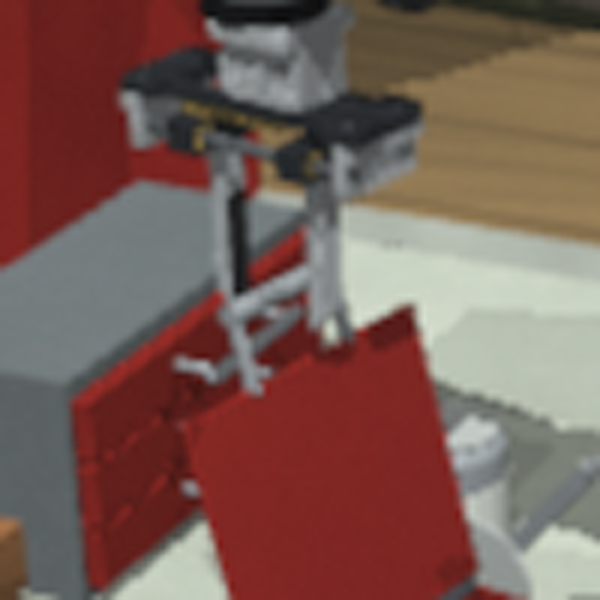

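Request:
play_rows:
  commands:
    - {"x": 0,"y": 0,"z": 0.004,"wx": 0,"wy": 0,"wz": 0,"grip": 0.4}
    - {"x": 0,"y": 0,"z": 0,"wx": 0,"wy": 0,"wz": 0,"grip": 0}
    - {"x": 0,"y": 0,"z": 0,"wx": 0,"wy": 0,"wz": 0,"grip": 0}
    - {"x": 0,"y": 0,"z": 0,"wx": 0,"wy": 0,"wz": 0,"grip": 0}
    - {"x": 0,"y": 0,"z": 0,"wx": 0,"wy": 0,"wz": 0,"grip": 0}
    - {"x": 0,"y": 0,"z": 0,"wx": 0,"wy": 0,"wz": 0,"grip": 0}
    - {"x": 0,"y": 0,"z": 0,"wx": 0,"wy": 0,"wz": 0,"grip": 0}
    - {"x": 0,"y": 0,"z": 0,"wx": 0,"wy": 0,"wz": 0,"grip": 0}
  squeeze: 20

```text
clock: 22.32
eef_pos: [682.8, -70.4, 276.4]
eef_rot: [-3.134, 0.0, 1.374]
wrist_force: [-25.6, 4.1, 5.6]
finger_gap: 13.6
```

```bash
python3 - <<'E'
from h import *
s=manip.read_state();print(s["clock"],s["eef_pos"],np.degrees(s["eef_rot"]),s["finger_gap"],s["wrist_force"],s["joints"]); R=rot()
# bar centre estimate in tb = TCP -19*toolz
b=totb((np.array(s["eef_pos"])-19*R.as_matrix()[:,2])[None])[0]; print("bar tb",b, "ang",np.arctan2(b[2]-70,100-b[0]),"rad",np.hypot(b[2]-70,100-b[0]))
# plan: 30 steps
th0,th1,t1=1.85,0.893,np.radians(38)
rad=235
def pose(f):
    th=th0+(th1-th0)*f; t=t1*f
    bar=np.array([100-rad*np.cos(th),0,70+rad*np.sin(th)]); z=np.array([np.sin(t),0,-np.cos(t)]); y=np.array([np.cos(t),0,np.sin(t)])
    return bar+19*z,y,z
N=30
for i in range(N):
    P0,y,z=pose(i/N);P1,_,_=pose((i+1)/N); dlt=P1-P0; print(i,"y %.4f z %.4f wx %.2f"%(dlt@y/1000,dlt@z/1000,-np.degrees(t1)/N))
E
```

```text
22.325 [682.76587898 -70.39458667 276.42748909] [-1.79566022e+02  1.93679846e-02  7.87383163e+01] 13.578910775105953 [-25.64197609   4.067412     5.57387684] [-1.56074868e-01  5.97879796e-01  9.36900316e-01 -3.12660726e-05
  1.61439436e+00  4.04786284e-02]
bar tb [162.02237301  -0.43160053 295.42694298] ang 1.839286107901326 rad 233.80351018744685
0 y -0.0068 z -0.0020 wx -1.27
1 y -0.0068 z -0.0019 wx -1.27
2 y -0.0069 z -0.0018 wx -1.27
3 y -0.0069 z -0.0017 wx -1.27
4 y -0.0069 z -0.0017 wx -1.27
5 y -0.0069 z -0.0016 wx -1.27
6 y -0.0069 z -0.0015 wx -1.27
7 y -0.0069 z -0.0015 wx -1.27
8 y -0.0069 z -0.0014 wx -1.27
9 y -0.0070 z -0.0013 wx -1.27
10 y -0.0070 z -0.0012 wx -1.27
11 y -0.0070 z -0.0012 wx -1.27
12 y -0.0070 z -0.0011 wx -1.27
13 y -0.0070 z -0.0010 wx -1.27
14 y -0.0070 z -0.0009 wx -1.27
15 y -0.0070 z -0.0009 wx -1.27
16 y -0.0070 z -0.0008 wx -1.27
17 y -0.0070 z -0.0007 wx -1.27
18 y -0.0070 z -0.0007 wx -1.27
19 y -0.0071 z -0.0006 wx -1.27
20 y -0.0071 z -0.0005 wx -1.27
21 y -0.0071 z -0.0004 wx -1.27
22 y -0.0071 z -0.0004 wx -1.27
23 y -0.0071 z -0.0003 wx -1.27
24 y -0.0071 z -0.0002 wx -1.27
25 y -0.0071 z -0.0001 wx -1.27
26 y -0.0071 z -0.0001 wx -1.27
27 y -0.0071 z 0.0000 wx -1.27
28 y -0.0071 z 0.0001 wx -1.27
29 y -0.0071 z 0.0002 wx -1.27
```

Request:
play_rows:
  commands:
    - {"x": 0,"y": -0.003,"z": 0,"wx": 0,"wy": 0,"wz": 0,"grip": 0}
    - {"x": 0,"y": -0.003,"z": -0.001,"wx": -0.6,"wy": 0,"wz": 0,"grip": 0}
    - {"x": 0,"y": -0.007,"z": -0.002,"wx": -1.3,"wy": 0,"wz": 0,"grip": 0}
    - {"x": 0,"y": -0.007,"z": -0.002,"wx": -1.3,"wy": 0,"wz": 0,"grip": 0}
    - {"x": 0,"y": -0.007,"z": -0.002,"wx": -1.3,"wy": 0,"wz": 0,"grip": 0}
    - {"x": 0,"y": -0.007,"z": -0.002,"wx": -1.3,"wy": 0,"wz": 0,"grip": 0}
    - {"x": 0,"y": -0.003,"z": -0.001,"wx": -0.6,"wy": 0,"wz": 0,"grip": 0}
    - {"x": 0,"y": 0,"z": 0,"wx": 0,"wy": 0,"wz": 0,"grip": 0}
  squeeze: 20

```text
clock: 23.32
eef_pos: [648.2, -63.6, 284.2]
eef_rot: [3.031, 0.0, 1.374]
wrist_force: [-0.2, -0.7, -8.3]
finger_gap: 13.4
```

```bash
cat >> h.py <<'E'
def barinfo(hx=97.3):
    s=manip.read_state(); R=rot(); print("t",s["clock"],"F",np.round(s["wrist_force"],1),"M",np.round(s["moment"],2),"gap",round(s["finger_gap"],1),"q",np.round(s["joints"],3))
    z=totb(np.array([[0,0,0]])+0)*0; zz=R.as_matrix()[:,2]; print("tilt",np.degrees(np.arctan2(zz[:2]@ex,-zz[2])).round(2),"eul",np.degrees(s["eef_rot"]).round(2))
    b=totb((np.array(s["eef_pos"])-19*zz)[None])[0]; print("bar tb",b.round(1),"ang",np.arctan2(b[2]-70,hx-b[0]).round(4),"rad",np.hypot(b[2]-70,hx-b[0]).round(1)); return s
E
python3 - <<'E'
from h import *
barinfo()
E
```

```text
t 23.325 F [-0.2 -0.7 -8.3] M [-0.13  0.18 -0.02] gap 13.4 q [-0.152  0.424  1.177 -0.005  1.43   0.045]
tilt 6.32 eul [1.7368e+02 1.0000e-02 7.8720e+01]
bar tb [124.6  -0.4 303.1] ang 1.6873 rad 234.7
```

```bash
cat > plan.py <<'E'
import numpy as np,sys
th0,th1,t0,t1,N=map(float,sys.argv[1:6]);N=int(N);t0,t1=np.radians([t0,t1])
def pose(f):
    th=th0+(th1-th0)*f; t=t0+(t1-t0)*f
    bar=np.array([-235*np.cos(th),235*np.sin(th)]); z=np.array([np.sin(t),-np.cos(t)]); y=np.array([np.cos(t),np.sin(t)]); return bar+19*z,y,z
for i in range(N):
    P0,y,z=pose(i/N);P1,_,_=pose((i+1)/N); d=P1-P0; print(i,"y %.4f z %.4f wx %.2f"%(d@y/1000,d@z/1000,-np.degrees(t1-t0)/N))
E
python3 plan.py 1.687 0.893 6.3 38 26
```

```text
0 y -0.0066 z -0.0015 wx -1.22
1 y -0.0066 z -0.0014 wx -1.22
2 y -0.0066 z -0.0014 wx -1.22
3 y -0.0067 z -0.0013 wx -1.22
4 y -0.0067 z -0.0012 wx -1.22
5 y -0.0067 z -0.0012 wx -1.22
6 y -0.0067 z -0.0011 wx -1.22
7 y -0.0067 z -0.0010 wx -1.22
8 y -0.0067 z -0.0010 wx -1.22
9 y -0.0067 z -0.0009 wx -1.22
10 y -0.0067 z -0.0009 wx -1.22
11 y -0.0067 z -0.0008 wx -1.22
12 y -0.0067 z -0.0007 wx -1.22
13 y -0.0067 z -0.0007 wx -1.22
14 y -0.0067 z -0.0006 wx -1.22
15 y -0.0068 z -0.0005 wx -1.22
16 y -0.0068 z -0.0005 wx -1.22
17 y -0.0068 z -0.0004 wx -1.22
18 y -0.0068 z -0.0003 wx -1.22
19 y -0.0068 z -0.0003 wx -1.22
20 y -0.0068 z -0.0002 wx -1.22
21 y -0.0068 z -0.0001 wx -1.22
22 y -0.0068 z -0.0001 wx -1.22
23 y -0.0068 z 0.0000 wx -1.22
24 y -0.0068 z 0.0001 wx -1.22
25 y -0.0068 z 0.0001 wx -1.22
```

Request:
play_rows:
  commands:
    - {"x": 0,"y": -0.0033,"z": -0.0007,"wx": -0.6,"wy": 0,"wz": 0,"grip": 0}
    - {"x": 0,"y": -0.0067,"z": -0.0014,"wx": -1.2,"wy": 0,"wz": 0,"grip": 0}
    - {"x": 0,"y": -0.0067,"z": -0.0014,"wx": -1.2,"wy": 0,"wz": 0,"grip": 0}
    - {"x": 0,"y": -0.0067,"z": -0.0013,"wx": -1.2,"wy": 0,"wz": 0,"grip": 0}
    - {"x": 0,"y": -0.0067,"z": -0.0013,"wx": -1.2,"wy": 0,"wz": 0,"grip": 0}
    - {"x": 0,"y": -0.0067,"z": -0.0012,"wx": -1.2,"wy": 0,"wz": 0,"grip": 0}
    - {"x": 0,"y": -0.0067,"z": -0.0011,"wx": -1.2,"wy": 0,"wz": 0,"grip": 0}
    - {"x": 0,"y": -0.0067,"z": -0.001,"wx": -1.2,"wy": 0,"wz": 0,"grip": 0}
    - {"x": 0,"y": -0.0067,"z": -0.001,"wx": -1.2,"wy": 0,"wz": 0,"grip": 0}
    - {"x": 0,"y": -0.0067,"z": -0.001,"wx": -1.2,"wy": 0,"wz": 0,"grip": 0}
    - {"x": 0,"y": -0.0067,"z": -0.0009,"wx": -1.2,"wy": 0,"wz": 0,"grip": 0}
    - {"x": 0,"y": -0.0033,"z": -0.0004,"wx": -0.6,"wy": 0,"wz": 0,"grip": 0}
    - {"x": 0,"y": 0,"z": 0,"wx": 0,"wy": 0,"wz": 0,"grip": 0}
  squeeze: 20

```text
clock: 24.95
eef_pos: [575.4, -49.3, 281.9]
eef_rot: [2.799, 0.0, 1.374]
wrist_force: [0.0, -5.5, -1.5]
finger_gap: 13.6
```

```bash
python3 - <<'E'
from h import *
barinfo()
p,d=shot("side","l"); lidang("side",p,d); p,d=shot("top","l"); lidang("top",p,d)
E
```

```text
t 24.95 F [ 0.  -5.5 -1.5] M [-0.91  0.3  -0.37] gap 13.6 q [-0.14   0.116  1.601 -0.022  1.082  0.064]
tilt 19.65 eul [1.6035e+02 2.0000e-02 7.8710e+01]
bar tb [ 46.1  -0.3 299.7] ang 1.3515 rad 235.4
side lid ang 1.348 n [0.975 0.002 0.221] rms 1.69 905 c [ 71.   12.3 173.6]
hinge offset 5.38
top lid ang 1.4494 n [0.993 0.003 0.121] rms 0.46 10 c [ 58.9  75.1 255.7]
hinge offset 18.05
```

```bash
python3 plan.py 1.35 0.93 19.65 36 14
```

```text
0 y -0.0066 z -0.0008 wx -1.17
1 y -0.0066 z -0.0007 wx -1.17
2 y -0.0066 z -0.0006 wx -1.17
3 y -0.0066 z -0.0006 wx -1.17
4 y -0.0066 z -0.0005 wx -1.17
5 y -0.0067 z -0.0004 wx -1.17
6 y -0.0067 z -0.0004 wx -1.17
7 y -0.0067 z -0.0003 wx -1.17
8 y -0.0067 z -0.0002 wx -1.17
9 y -0.0067 z -0.0001 wx -1.17
10 y -0.0067 z -0.0001 wx -1.17
11 y -0.0067 z -0.0000 wx -1.17
12 y -0.0067 z 0.0001 wx -1.17
13 y -0.0067 z 0.0001 wx -1.17
```

Request:
play_rows:
  commands:
    - {"x": 0,"y": -0.0033,"z": -0.0004,"wx": -0.6,"wy": 0,"wz": 0,"grip": 0}
    - {"x": 0,"y": -0.0066,"z": -0.0008,"wx": -1.2,"wy": 0,"wz": 0,"grip": 0}
    - {"x": 0,"y": -0.0066,"z": -0.0007,"wx": -1.2,"wy": 0,"wz": 0,"grip": 0}
    - {"x": 0,"y": -0.0066,"z": -0.0006,"wx": -1.2,"wy": 0,"wz": 0,"grip": 0}
    - {"x": 0,"y": -0.0066,"z": -0.0005,"wx": -1.2,"wy": 0,"wz": 0,"grip": 0}
    - {"x": 0,"y": -0.0066,"z": -0.0005,"wx": -1.2,"wy": 0,"wz": 0,"grip": 0}
    - {"x": 0,"y": -0.0067,"z": -0.0004,"wx": -1.2,"wy": 0,"wz": 0,"grip": 0}
    - {"x": 0,"y": -0.0067,"z": -0.0003,"wx": -1.2,"wy": 0,"wz": 0,"grip": 0}
    - {"x": 0,"y": -0.0067,"z": -0.0003,"wx": -1.2,"wy": 0,"wz": 0,"grip": 0}
    - {"x": 0,"y": -0.0067,"z": -0.0002,"wx": -1.2,"wy": 0,"wz": 0,"grip": 0}
    - {"x": 0,"y": -0.0067,"z": -0.0001,"wx": -1.2,"wy": 0,"wz": 0,"grip": 0}
    - {"x": 0,"y": -0.0067,"z": -0.0001,"wx": -1.2,"wy": 0,"wz": 0,"grip": 0}
    - {"x": 0,"y": -0.0067,"z": 0,"wx": -1.2,"wy": 0,"wz": 0,"grip": 0}
    - {"x": 0,"y": -0.005,"z": 0,"wx": -0.8,"wy": 0,"wz": 0,"grip": 0}
    - {"x": 0,"y": 0,"z": 0,"wx": 0,"wy": 0,"wz": 0,"grip": 0}
    - {"x": 0,"y": 0,"z": 0,"wx": 0,"wy": 0,"wz": 0,"grip": 0}
  squeeze: 20

```text
clock: 27.05
eef_pos: [496.7, -33.3, 245.8]
eef_rot: [2.524, -0.0, 1.374]
wrist_force: [-1.1, -3.9, -0.0]
finger_gap: 13.2
```

```bash
python3 - <<'E'
from h import *
barinfo()
p,d=shot("side","m"); lidang("side",p,d)
cv2.imwrite("pics/m_crop.png",cv2.cvtColor(cv2.resize(p[80:230,250:400],None,fx=4,fy=4,interpolation=cv2.INTER_CUBIC),cv2.COLOR_RGB2BGR))
p,d=shot("top","m"); lidang("top",p,d)
cv2.imwrite("pics/m_top.png",cv2.cvtColor(cv2.resize(p[110:260,270:420],None,fx=4,fy=4,interpolation=cv2.INTER_CUBIC),cv2.COLOR_RGB2BGR))
E
```

```text
t 27.05 F [-1.1 -3.9 -0. ] M [-0.63  0.56 -0.42] gap 13.2 q [-0.115 -0.175  2.049 -0.078  0.653  0.129]
tilt 35.39 eul [144.61  -0.    78.72]
bar tb [-3.880e+01  1.000e-01  2.613e+02] ang 0.9522 rad 234.8
side lid ang 0.9508 n [0.814 0.002 0.581] rms 0.64 233 c [ 32.   23.6 155.6]
hinge offset 5.59
top lid ang 0.9508 n [0.814 0.011 0.581] rms 1.28 1114 c [ 31.9  24.6 172. ]
hinge offset -4.12
```

View pics/m_crop.png

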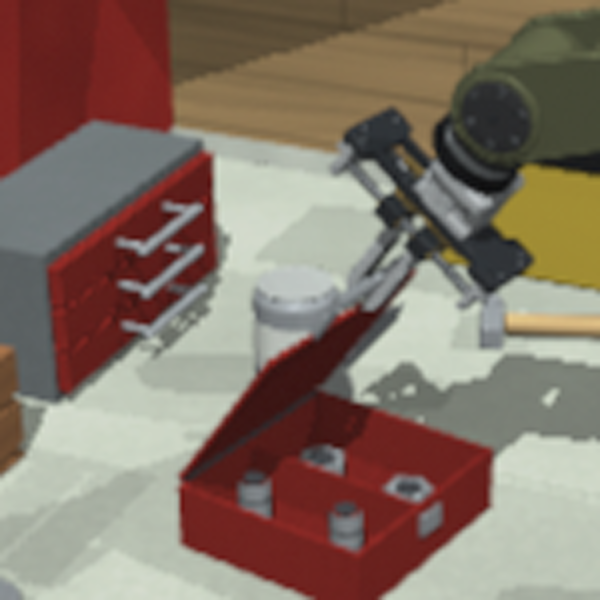

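View pics/m_top.png

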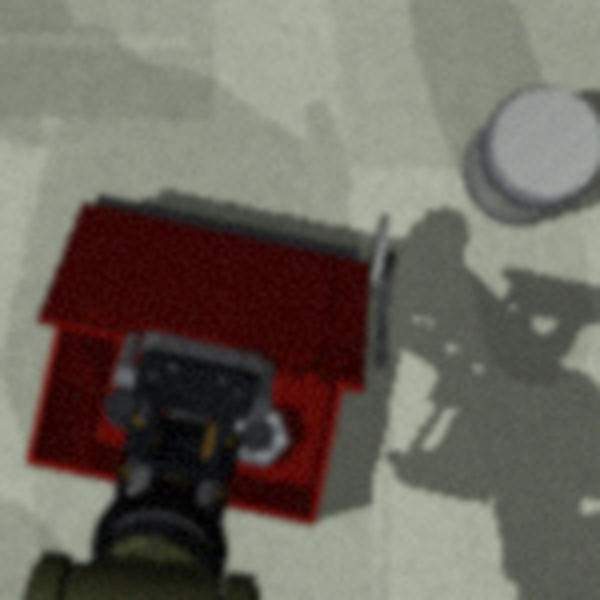

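```bash
python3 - <<'E'
from h import *
D=[];A=[]
for i in range(12):
    p,d=manip.camera("top"); D.append(np.array(d,float)); A.append(np.array(p,float))
D=np.array(D); D[D==0]=np.nan; Dm=np.nanmedian(D,0); A=np.mean(A,0); np.savez("pics/avg_top.npz",A=A,D=Dm)
T=totb(cloud("top",np.nan_to_num(Dm)))
np.set_printoptions(linewidth=220)
for v in range(168,205,2): print(v,A[v,358:372].mean(-1).round(0).astype(int),T[v,361:370,2].round(0),T[v,361:370,1].round(0))
best=[]
for v in range(174,203):
    r=T[v,361:370]; k=(abs(r[:,1]+122)<7)&(r[:,2]>72)&(r[:,2]<200)
    if k.any(): j=np.nanargmax(np.where(k,r[:,2],-1)); best.append(r[j])
b=np.array(best); print(b.round(1).tolist())
for lo,hi in((20,95),(25,90),(30,90),(30,100)):
    s=b[(b[:,0]>lo)&(b[:,0]<hi)]; e=np.polyfit(s[:,0],s[:,2],1); r=s[:,2]-np.polyval(e,s[:,0]); s=s[abs(r)<2*r.std()]; e=np.polyfit(s[:,0],s[:,2],1); print(lo,hi,len(s),np.arctan(-e[0]).round(4),(s[:,2]-np.polyval(e,s[:,0])).std().round(2),"off",((np.polyval(e,98)-70)*np.cos(np.arctan(e[0]))).round(1))
barinfo()
E
```

```text
168 [ 84  94 103 117 123 114 100 105 122 145 158 160 158 142] [ -1.  -1.  50.  84. 105. 101.  -2.  -1.   0.] [-107. -110. -109. -109. -110. -113. -126. -129. -132.]
170 [ 70  76  83  87  83  82  92 114 115 103  99  98  97  96] [ -2.   0.  63.  98. 106.  -2.   1.  -1.  -0.] [-108. -111. -109. -109. -111. -124. -127. -130. -133.]
172 [ 45  57  71  78  72  80 105 116  95  70  70  82  87  89] [  0.  42.  78. 107. 109.  77.  75.   0.  -0.] [-110. -109. -109. -109. -112. -118. -121. -131. -134.]
174 [ 35  47  61  63  61  82 117 108  66  34  45  72  87  91] [ 24.  58.  92. 107.  81.  81.  81.  81.  -2.] [-109. -109. -109. -111. -116. -119. -122. -124. -136.]
176 [ 22  24  27  31  48  92 124 101  55  40  59  79  89  91] [ 84.  72. 104. 108.  81.  84.  84.  -1.  -1.] [-105. -109. -109. -112. -117. -120. -122. -134. -137.]
178 [ 21  22  23  27  59 108 113  78  50  52  73  86  91  91] [ 95.  85. 104.  76.  92.  93.  92.  -1.   1.] [-105. -109. -110. -116. -117. -120. -123. -135. -138.]
180 [20 21 23 31 61 94 91 71 62 66 77 87 88 87] [106.  98. 102.  -0. 102. 102.  -1.  -1.  -1.] [-106. -109. -1
[... 2152 characters left out ...]
9, 124.5], [59.7, -118.2, 129.8], [57.0, -121.2, 133.4], [53.2, -118.7, 136.6], [49.5, -118.6, 142.9], [47.1, -121.8, 144.9], [43.6, -121.8, 150.2], [40.4, -122.0, 153.7], [36.6, -119.5, 157.5], [33.3, -119.6, 162.0], [30.0, -119.7, 166.7], [26.3, -117.2, 170.1], [23.6, -117.8, 169.9], [20.6, -118.0, 172.7], [17.6, -118.4, 174.8], [14.5, -118.5, 178.8], [12.4, -121.7, 179.1]]
20 95 20 0.8956 0.66 off 7.2
25 90 18 0.8959 0.59 off 7.1
30 90 16 0.8977 0.58 off 7.0
30 100 19 0.8968 0.64 off 7.1
t 27.75 F [-0.5 -3.5 -2.2] M [-0.53  0.51 -0.36] gap 13.2 q [-0.115 -0.175  2.048 -0.078  0.654  0.129]
tilt 35.39 eul [144.61   0.    78.72]
bar tb [-3.860e+01  1.000e-01  2.614e+02] ang 0.9534 rad 234.8
```

```bash
python3 plan.py 0.952 0.896 35.4 37.8 4; python3 - <<'E'
from h import *
z=np.load("pics/avg_top.npz"); lidang("top",z["A"],np.nan_to_num(z["D"]))
E
```

```text
0 y -0.0031 z 0.0000 wx -0.60
1 y -0.0031 z 0.0000 wx -0.60
2 y -0.0031 z 0.0000 wx -0.60
3 y -0.0031 z 0.0001 wx -0.60
top lid ang 0.9515 n [0.814 0.004 0.58 ] rms 0.86 1634 c [ 39.7  13.1 161.2]
hinge offset -3.86
```

Request:
play_rows:
  commands:
    - {"x": 0,"y": -0.003,"z": 0,"wx": -0.6,"wy": 0,"wz": 0,"grip": 0}
    - {"x": 0,"y": -0.003,"z": 0,"wx": -0.6,"wy": 0,"wz": 0,"grip": 0}
    - {"x": 0,"y": -0.003,"z": 0,"wx": -0.6,"wy": 0,"wz": 0,"grip": 0}
    - {"x": 0,"y": -0.003,"z": 0,"wx": -0.6,"wy": 0,"wz": 0,"grip": 0}
    - {"x": 0,"y": 0,"z": 0,"wx": 0,"wy": 0,"wz": 0,"grip": 0}
    - {"x": 0,"y": 0,"z": 0,"wx": 0,"wy": 0,"wz": 0,"grip": 0}
  squeeze: 20

```text
clock: 28.5
eef_pos: [487.4, -31.5, 238.8]
eef_rot: [2.482, -0.0, 1.374]
wrist_force: [3.2, -2.6, -7.5]
finger_gap: 13.2
```

```bash
cat > fin.py <<'E'
from h import *
import sys
tag=sys.argv[1]
barinfo()
for n in("side","top"):
    D=[];A=[]
    for i in range(8):
        p,d=manip.camera(n); D.append(np.array(d,float)); A.append(np.array(p,float))
    D=np.array(D); D[D==0]=np.nan; Dm=np.nan_to_num(np.nanmedian(D,0)); A=np.mean(A,0); lidang(n,A,Dm)
    np.savez_compressed(f"pics/{tag}_{n}.npz",p=A.astype(np.uint8),d=Dm)
    if n=="top":
        T=totb(cloud(n,Dm)); b=[]
        for v in range(174,200):
            r=T[v,361:370]; k=(abs(r[:,1]+122)<7)&(r[:,2]>72)&(r[:,2]<200)
            if k.any(): b.append(r[np.nanargmax(np.where(k,r[:,2],-1))])
        b=np.array(b); s=b[(b[:,0]>27)&(b[:,0]<92)]; e=np.polyfit(s[:,0],s[:,2],1); r=s[:,2]-np.polyval(e,s[:,0]); s=s[abs(r)<2*r.std()]; e=np.polyfit(s[:,0],s[:,2],1); print("gauge",np.arctan(-e[0]).round(4),len(s))
    c=A[80:230,250:400] if n=="side" else A[110:260,270:420]
    cv2.imwrite(f"pics/{tag}_{n}c.png",cv2.cvtColor(cv2.resize(c.astype(np.uint8),None,fx=4,fy=4,interpolation=cv2.INTER_CUBIC),cv2.COLOR_RGB2BGR))
barinfo()
E
python3 fin.py n 2>/dev/null
```

```text
t 28.5 F [ 3.2 -2.6 -7.5] M [-0.33  0.41 -0.22] gap 13.2 q [-0.11  -0.208  2.108 -0.096  0.586  0.149]
tilt 37.78 eul [ 1.4222e+02 -1.0000e-02  7.8720e+01]
bar tb [-4.900e+01  2.000e-01  2.538e+02] ang 0.8987 rad 234.9
side lid ang 0.899 n [0.783 0.001 0.622] rms 0.2 136 c [ 25.2  31.  154.6]
hinge offset 5.86
top lid ang 0.8957 n [0.781 0.003 0.625] rms 0.98 2046 c [ 34.4   8.7 158.2]
hinge offset -3.92
gauge 0.8926 17
t 29.3 F [ 4.5 -3.4 -8.7] M [-0.23  0.39 -0.23] gap 13.4 q [-0.11  -0.208  2.108 -0.096  0.586  0.149]
tilt 37.79 eul [ 1.4221e+02 -1.0000e-02  7.8720e+01]
bar tb [-4.890e+01  2.000e-01  2.539e+02] ang 0.8989 rad 234.9
```

View pics/n_sidec.png

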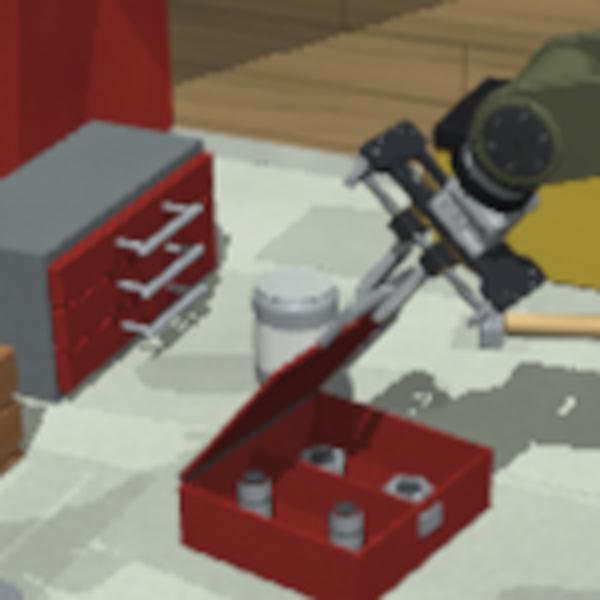

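Request:
play_rows:
  commands:
    - {"x": 0,"y": -0.0005,"z": 0,"wx": 0,"wy": 0,"wz": 0,"grip": 0}
    - {"x": 0,"y": 0,"z": 0,"wx": 0,"wy": 0,"wz": 0,"grip": 0}
    - {"x": 0,"y": 0,"z": 0,"wx": 0,"wy": 0,"wz": 0,"grip": 0}
    - {"x": 0,"y": 0,"z": 0,"wx": 0,"wy": 0,"wz": 0,"grip": 0}
    - {"x": 0,"y": 0,"z": 0,"wx": 0,"wy": 0,"wz": 0,"grip": 0}
    - {"x": 0,"y": 0,"z": 0,"wx": 0,"wy": 0,"wz": 0,"grip": 0}
    - {"x": 0,"y": 0,"z": 0,"wx": 0,"wy": 0,"wz": 0,"grip": 0}
    - {"x": 0,"y": 0,"z": 0,"wx": 0,"wy": 0,"wz": 0,"grip": 0}
  squeeze: 25

```text
clock: 30.3
eef_pos: [487.0, -31.4, 238.5]
eef_rot: [2.482, -0.0, 1.374]
wrist_force: [5.4, -2.4, -7.5]
finger_gap: 13.3
```

```bash
python3 fin.py o 2>/dev/null
```

```text
t 30.3 F [ 5.4 -2.4 -7.5] M [-0.24  0.47 -0.17] gap 13.3 q [-0.11  -0.208  2.109 -0.096  0.585  0.149]
tilt 37.79 eul [142.21  -0.    78.73]
bar tb [-4.930e+01  2.000e-01  2.535e+02] ang 0.8967 rad 234.9
side lid ang 0.8977 n [0.782 0.001 0.623] rms 0.18 133 c [ 24.1  31.5 155.5]
hinge offset 5.98
top lid ang 0.8932 n [0.779 0.002 0.627] rms 1.0 2068 c [ 34.3   7.7 157.9]
hinge offset -3.92
gauge 0.9016 17
t 31.1 F [ 3.8 -2.8 -8.2] M [-0.24  0.45 -0.22] gap 13.2 q [-0.11  -0.208  2.109 -0.096  0.585  0.149]
tilt 37.79 eul [142.21  -0.    78.72]
bar tb [-4.930e+01  2.000e-01  2.536e+02] ang 0.8968 rad 234.9
```

View pics/o_topc.png

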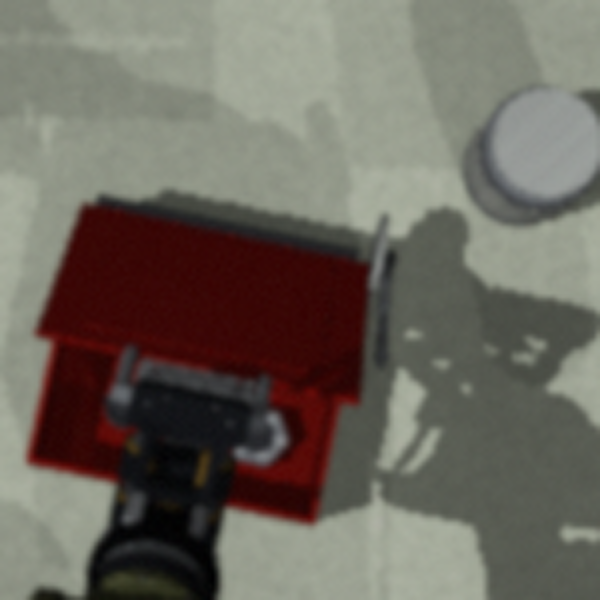

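Lid and gauge agree within the measurement scatter: the lid reads 0.893–0.898 and the gauge 0.893–0.902. The pose is steady and the other things look undisturbed, so I'm handing in.

```bash
python3 -c "
from h import *
print(manip.sign_off())"
```

```text
the job is handed in; nothing more can be done
None
```

The job is handed in at about 31 s. The socket is in the left (+y) compartment with the stock socket, and the nut is in the right (-y) compartment with the stock nut. The pictures confirm both. I then swung the lid forward by its bar in a controlled way, and the gripper is still holding it at the gauge's mark.

**Last checks**
- **Lid angle:** 0.898 rad from the side view, 0.893 from the top view and 0.897 from the arm's pose.
- **Gauge angle:** 0.893 to 0.902 rad over repeated top-view fits, and 0.893 from its lower edge in the side view. An upper-edge fit in the side view gave about 0.78–0.81, but parts of the background spoiled it, so I dropped it.
- **Steadiness:** the pose held for 0.8 s after the last move, with about 9 N at the wrist. The highest reading I saw was about 26 N, while closing on the bar.
- **Disagreement:** the bar and hinge came out about 3 mm nearer the robot than my camera estimate of the box. I corrected for that when working out the lid angle.
- **Other things on the bench:** I did not measure them again, but the tin, chest and hammer looked unmoved in the last pictures.

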